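# Press a mould out of its casting ring

## Robot

A 6-joint arm with a two-finger parallel gripper is mounted at the origin on the work surface. World frame = base frame: x ahead of the robot, y to its left, z up, the work surface at z = 0. Lengths are in m, angles in rad, forces in N, time in s.
With the tool pointing down it reaches from about 0.275 to 0.975 m from the base axis. Payload 8.4 kg.
Tool frame: the origin (TCP) lies at the very end of the fingers, on their centre line; the grasp point (between the pads) lies 19 mm behind it (bot.grip_depth is the distance from the TCP to the grasp point, in m); z points along the fingers, y is the direction in which the jaws open and shut (so a half turn about z gives the same grasp; the last joint's range is limited). The gripper opens to 92 mm and grips with 3 to 60 N. Pads are 20 mm wide; open, the fingers measure 128 mm over their backs; the gripper's body (75 mm by 189 mm) begins 69 mm behind the grasp point.
Start: joints at [-1.178, 0.353, 1.633, -0, 1.155, -0.002], TCP at [0.24, -0.577, 0.215] pointing down, gripper open.
Joint ranges: [-2.63, 2.63], [-0.92, 2.1], [0.06, 2.66], [-1.3, 4.44], [0, 2.69], [-3.02, 3.02]. Speed limits (rad/s): [2.22, 2.22, 2.79, 3.14, 3.14, 3.14].

## Interface

Orientations are given as a 3x3 rotation matrix whose columns are the frame's x, y, z axes.
In Python, from bench import bot, vision, search_frame, masks_of gives the robot as it stands.
- The arm moves only by the tool apply_moves, never from a script. Its argument "targets" is a list of rows, each an object of numbers: "claw": the finger opening in mm, from 0 to 91.9; "dx", "dy", "dz": the shift along the tool's x, y, z in mm; "spin": the turn about the tool's z in degrees. A call has exactly 5 rows; each row shifts and turns the commanded pose from where the row before left it, along the tool's axes as they then stand; what a row does not reach is not made up. A row lasts 1/10 s, in which the tool goes at most 50 mm and 8.59 degrees, less where a joint would pass 70% of its speed; a pose out of reach is approached as far as the arm can. A call is refused whole if a number of a shift passes 50 or a number of a turn 8.59, either way. A call with a gripper value outside its range is refused whole. The fingers move at their own pace and stop on an object; "newtons" is the grip in N (left out, the last holds). Time passes only in rows, so rows that do not move let the fingers close, or fill a call up. It gives the time, the measured TCP pose, the force and the opening at its end, in the units of the state.
- bot.sense(): the state, without advancing time (a new reading comes with each control period).
- vision.capture(name): name is "scene" or "top"; returns the picture (420x560x3 uint8, red, green, blue); there is no depth.
- vision.calibration(name): a dict with "fx", "fy", "cx", "cy" (pixels), "dist" ([k1, k2, p1, p2, k3] as OpenCV has them; the pictures are not rectified), "R" (3x3) and "t" (3): a world point X has camera coordinates R X + t. Camera axes: x right, y down, z forward; pixel columns grow to the right and rows downward; lengths in m; the calibration is good to about 2 mm. A picture is of the moment at which its call begins. calibration takes no time and is no camera call.
- bot.close_job(): hands the job in, once; it reports no verdict.
Trained networks look in the newest picture that a camera, given by its name, has taken for a name from the list of things; names that differ only in an ending like _2 or _b are one class to them, and where a whole thing is asked for, a point or a joint stands for the part that bears it (a point fixed in the world has none). Each returns a list of dicts, best first, with "score" (0 to 1); they miss things now and then, are a little off and sometimes report something else, mostly with a low value. They report only what shows in the picture. A call takes as long as a camera call. They do not tell look-alikes from the thing itself.
- search_frame(label, camera): "extent" ([left, top, width, height] as shares, 0 to 1, of the picture: columns of its width, rows of its height, round what is visible of it).
- masks_of(label, camera): "region" (420x560 bool, what is visible of it) and "extent" ([left, top, width, height] as shares, 0 to 1, of the picture: columns of its width, rows of its height, round what is visible of it).
The state is a dict: "time_s": time; "joints": joint angles; "qd": joint speeds; "joint_efforts": joint torques, N m; "tcp_pos": TCP position; "tool_rot": TCP orientation; "contact_force": force on the tool from outside, world axes, zero at the start; "moment": the same for the moment, N m; "finger_gap": finger opening in m.
Only numpy, scipy, OpenCV 4.12 (cv2) and the standard library are available. Lean on these libraries where they do the work, as an engineer would, in place of code of your own. Each camera call takes 0.05 s, during which the arm holds its last target.

## Task

Press the mould out of the filled casting ring. Take the empty ring left from the last job off the press's shuttle and stand it upright on the floor of the steel tray with the other empties, stand the filled ring upright in its place on the shuttle, slide the shuttle fully home under the ram, push the hand lever down through its whole stroke to the stop and let it come back up. Leave the filled ring in the press, and do not shift or tip the other rings, the crucible or the tongs.

Things in the scene. Friction and masses are not known exactly. Their poses are not given: they have to be found in the camera images.
- press: Grey bench press, bolted down. Origin: on the bench, on the ram's vertical axis. +x: from ram to column behind; +y: along the rails to the loading end; z up. Sole plate x -70..140, y -85..225, 12 mm thick; rails 50 mm high at x -42, +42, open well between; column x 63..118, y -35..35, 225 high; head over the ram x -40..65, y -28..28, z 148..175 (mm). Lever sticks out over the front (-x).
- shuttle (a joint): Travel of the press's shuttle (m): 0 = out at the loading end (as it starts), 0.150 = fully home against its stop, seat centred under the ram. It slides along the press's -y with about 2.5 N of friction and stays where it is left.
- shuttle_seat (a point): Centre of the shuttle's seat, on its top face 60 mm above the bench. The shuttle is a steel plate 10 mm thick, 50 mm to either side in press x, from -60 to +84 mm in press y, with a 56 mm hole under the seat. Four pointed 10 mm dowels, 11 mm high, 39 mm from the centre at 45 degrees to the press's axes, locate a 64 mm ring with 2 mm of play.
- shuttle_tab (a point): Middle of the outer face of the shuttle's push tab, an upright plate at the loading end, 90 mm wide along press x, 8 mm thick, top 108 mm above the bench. This point lies 84 mm along press +y from the seat centre, 84 mm above the bench. Push it along press -y.
- ram_face (a point): Centre of the ram's flat lower face (44 mm across). Raised, it is 130 mm above the bench, 10 mm above the top of a ring on the shuttle. The ram moves straight down 57.5 mm per radian of lever, 46 mm in all, and follows the lever back up.
- lever (a joint): Hand lever (rad): 0 raised (a spring returns it there), 0.80 fully down on its stop. Level pivot along press y at press x +58 mm, 215 mm above the bench. At 0 it rises to the front at 0.37 rad, at 0.80 it falls at 0.43 rad. Pushing the grip takes about 2 N at first, 5 N at the end, some 8 N more while the mould moves; at the stop the force rises sharply.
- lever_grip (a point): Middle of the top of the lever's black rubber grip (100 mm long, 30 wide, 24 thick), 220 mm from the pivot: some 305 mm above the bench when raised, 135 mm when fully down.
- filled_ring: Steel casting ring, 64 mm outside, 54 mm inside, 60 mm high, filled with a pale mould, so that it looks solid from above. About 0.4 kg. Stands on the ceramic slab at the start. Origin: centre of its underside; z up.
- mould (a joint): How far the mould has been pushed down out of the filled ring (m): 0 to 0.003 at the start (top about 2 to 5 mm below the rim); a full stroke of the press brings it to about 0.034, sticking out below the ring. It is stuck with about 28 N.
- last_ring: Empty steel ring left on the shuttle's seat, open from end to end, 64 mm outside, 54 mm inside, 60 mm high, about 0.25 kg. Origin: centre of its underside; z up.
- tray: Shallow open steel tray for empty rings, 220 x 190 x 18 mm (own x, y, z), walls and floor 3 mm, fixed. Origin: centre of its underside. It stands left or right of the press.
- slab: White ceramic cooling slab 200 x 170 x 18 mm, fixed; three things stand on it. Origin: centre of its underside. It stands on the side of the press where the tray is not.
- slab_ring: Empty ring, same steel ring of 64 mm outside and 60 mm high, standing on the slab; leave alone. Origin: centre of its underside.
- crucible: Red clay crucible, an open cup 52 mm across the rim, 55 mm high, standing on the slab; leave alone. Origin: centre of its underside.
- tray_ring: Empty ring of 64 mm outside and 60 mm high, standing in the tray; leave alone. Origin: centre of its underside.
- small_ring: Smaller empty ring, 50 mm outside, 50 mm high, standing in the tray; leave alone. Origin: centre of its underside.
- tongs: Black crucible tongs, 270 mm long, 12 mm high, lying on the bench between robot and press; leave alone. Origin: middle of their length, own x lengthwise.
Not all that is in view belongs to the job. What is shaped like the filled_ring but blue, purple or turquoise is not meant.

How it is judged:
By the outcome, as a careful person would: the job done as asked, in the order asked, and still so for the second after the job is handed in, with the robot touching nothing.
It also fails if it takes over 72 s, if anything falls off the work surface, if the arm or the gripper's body presses on something with over 40 N, if the wrist force passes 120 N, or if a joint passes its speed limit or range.

## Working session

There is one attempt and no reset: what is moved stays moved. The work goes in short steps, Python scripts to look and compute and a tool call to move; the robot and the scene stay as the last step left them, time stands still between calls to the robot, and variables do not carry over. Pictures are saved under pics/ and viewed, and the job is handed in when it is done.

Besides the shell and the picture viewer there is one more tool, called after "Request:" by a JSON object that holds its "api" and its "payload", one argument or row to a line. apply_moves: Moves the arm, as the interface text tells. Its arguments: {"type":"object","properties":{"targets":{"type":"array","items":{"type":"object","properties":{"claw":{"type":"number"},"dx":{"type":"number"},"dy":{"type":"number"},"dz":{"type":"number"},"spin":{"type":"number"}}}},"newtons":{"type":"number"}},"required":["targets"]}

```bash
ls; mkdir -p pics
python3 - <<'E'
from bench import bot, vision
import cv2,numpy as np
s=bot.sense()
for k,v in s.items(): print(k,np.round(v,3).tolist())
for n in("scene","top"):
    im=vision.capture(n); cv2.imwrite(f"pics/{n}0.png",im[:,:,::-1])
    c=vision.calibration(n); print(n,{k:np.round(v,4).tolist() for k,v in c.items()})
E
```

```text
pics
time_s 0.0
joints [-1.178, 0.354, 1.634, -0.0, 1.155, -0.002]
qd [0.0, -0.0, -0.0, -0.001, -0.001, -0.001]
joint_efforts [0.001, -59.384, -33.421, 0.07, 0.023, -0.0]
tcp_pos [0.24, -0.576, 0.214]
tool_rot [[0.923, 0.385, -0.001], [0.385, -0.923, 0.001], [-0.0, -0.001, -1.0]]
contact_force [0.477, 0.082, 0.257]
moment [-0.031, -0.008, -0.026]
finger_gap 0.092
scene {'fx': 431.6133, 'fy': 431.6133, 'cx': 282.8717, 'cy': 212.816, 'dist': [0.0465, 0.0, 0.0, 0.0, 0.0], 'R': [[0.1289, 0.9915, 0.0174], [0.702, -0.0789, -0.7078], [-0.7004, 0.1035, -0.7062]], 't': [-0.1391, -0.2159, 1.6857]}
top {'fx': 415.6637, 'fy': 415.6637, 'cx': 281.1302, 'cy': 202.5659, 'dist': [-0.0407, 0.0, 0.0, 0.0, 0.0], 'R': [[-0.0175, -0.9995, 0.0246], [-0.9948, 0.0149, -0.1005], [0.1001, -0.0262, -0.9946]], 't': [0.049, 0.5068, 1.4995]}
```

View pics/scene0.png

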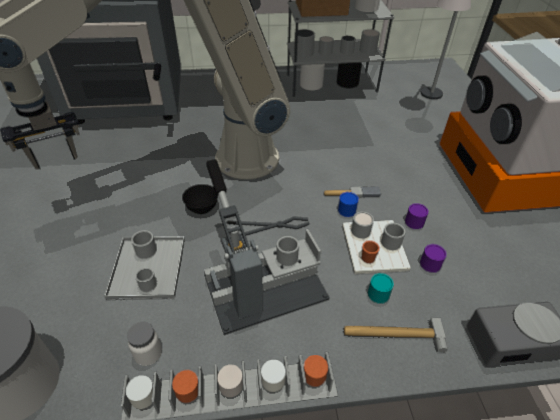

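View pics/top0.png

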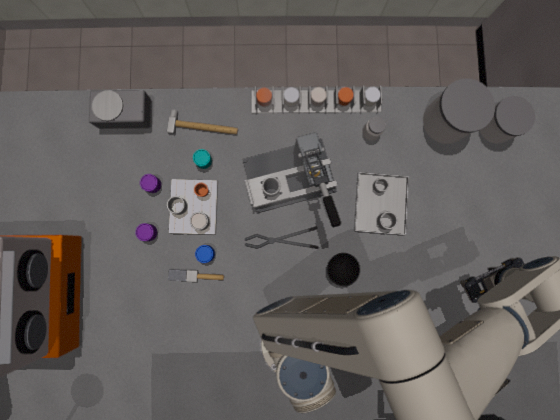

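```bash
cat > h.py <<'E'
import numpy as np, cv2
from bench import bot, vision, search_frame, masks_of
C={n:{k:np.array(v,float) for k,v in vision.calibration(n).items()} for n in("scene","top")}
def K(n):
    c=C[n]; return np.array([[c['fx'],0,c['cx']],[0,c['fy'],c['cy']],[0,0,1]])
def proj(n,X):
    X=np.atleast_2d(np.array(X,float)); c=C[n]
    return cv2.projectPoints(X,cv2.Rodrigues(c['R'])[0],c['t'],K(n),c['dist'])[0][:,0]
def ray(n,p):
    c=C[n]; u=cv2.undistortPoints(np.array(p,float).reshape(-1,1,2),K(n),c['dist'])[:,0]
    d=np.c_[u,np.ones(len(u))]@c['R']; o=-c['R'].T@c['t']; return o,d
def atz(n,p,z):
    o,d=ray(n,p); return o+d*((z-o[2])/d[:,2])[:,None]
def tri(ps,pt):
    A=[];b=[]
    for n,p in(("scene",ps),("top",pt)):
        o,d=ray(n,p); d=d[0]/np.linalg.norm(d[0]); M=np.eye(3)-np.outer(d,d); A.append(M);b.append(M@o)
    A=np.vstack(A);b=np.hstack(b); x,r,_,_=np.linalg.lstsq(A,b,rcond=None); return x,np.sqrt(r)
E
python3 - <<'E'
from h import *
import pickle
out={}
cap={n:vision.capture(n) for n in("scene","top")}
for l in("filled_ring","last_ring","slab_ring","tray","slab","press","shuttle","lever","tongs","crucible","tray_ring","small_ring"):
    for n in("scene","top"):
        r=masks_of(l,n); out[l,n]=r
        for q in r[:4]:
            e=np.array(q['extent'])*[560,420,560,420]
            print(l,n,round(q['score'],2),np.round(e,1).tolist(),int(q['region'].sum()))
pickle.dump((out,cap),open('m0.pkl','wb'))
def crop(n,x,y,w,h,f,name): cv2.imwrite(f"pics/{name}.png",cv2.resize(cap[n][y:y+h,x:x+w,::-1],None,fx=f,fy=f,interpolation=cv2.INTER_CUBIC))
crop("scene",180,150,260,190,3,"c_scene"); crop("top",150,120,270,140,2.9,"c_top")
print(bot.sense()['time_s'])
E
```

```text
filled_ring scene 0.94 [402.6, 204.4, 24.3, 25.1] 515
filled_ring scene 0.9 [368.0, 270.2, 24.4, 31.3] 602
filled_ring scene 0.78 [337.2, 192.0, 20.2, 22.6] 429
filled_ring scene 0.65 [351.1, 210.0, 25.6, 25.4] 478
filled_ring top 0.74 [140.3, 174.4, 20.9, 19.7] 323
filled_ring top 0.71 [193.8, 244.8, 16.2, 20.1] 295
filled_ring top 0.68 [132.9, 221.3, 25.0, 20.2] 329
filled_ring top 0.54 [190.5, 211.5, 21.1, 18.1] 290
last_ring scene 0.72 [134.6, 265.0, 22.7, 26.6] 416
slab_ring scene 0.59 [379.8, 223.4, 26.1, 22.9] 485
slab_ring top 0.49 [166.7, 197.3, 18.9, 16.2] 188
tray scene 0.61 [104.8, 237.6, 81.4, 62.7] 3301
tray scene 0.37 [342.2, 217.7, 65.7, 56.1] 1736
tray top 0.71 [355.3, 170.9, 53.6, 63.0] 2707
slab scene 0.72 [338.8, 220.3, 67.9, 53.5] 1790
slab top 0.73 [165.9, 181.7, 51.2, 57.0] 1898
press scene 0.94 [204.2, 162.5, 124.3, 173.6] 8650
press scene 0.51 [206.7, 159.1, 41.8, 89.5] 952
press top 0.62 [242.0, 131.7, 99.3, 94.9] 5026
shuttle scene 0.97 [259.3, 230.1, 60.7, 48.2] 1166
shuttle top 0.68 [249.4, 168.6, 39.3, 38.0] 763
shuttle top 0.49 [167.6, 195.7, 21.8, 19.1] 182
lever scene 0.92 [206.0, 160.7, 41.9, 85.8] 744
lever top 0.82 [308.0, 147.8, 34.7, 81.5] 760
tongs scene 0.76 [227.1, 215.0, 79.6, 14.5] 441
tongs top 0.64 [242.9, 225.7, 78.0, 24.3] 432
crucible scene 0.71 [274.5, 235.8, 22.0, 32.3] 588
crucible scene 0.54 [362.5, 240.9, 17.2, 21.8] 321
crucible top 0.56 [193.2, 180.8, 17.2, 15.1] 166
crucible top 0.17 [168.1, 179.3, 49.7, 56.0] 2076
tray_ring scene 0.92 [128.6, 230.2, 28.9, 28.2] 574
tray_ring top 0.72 [376.1, 211.6, 21.7, 18.2] 197
small_ring scene 0.63 [135.4, 266.7, 20.4, 23.6] 388
small_ring top 0.41 [373.2, 178.5, 13.8, 13.5] 105
small_ring top 0.3 [243.6, 225.1, 76.4, 23.3] 544
1.4
```

View pics/c_scene.png

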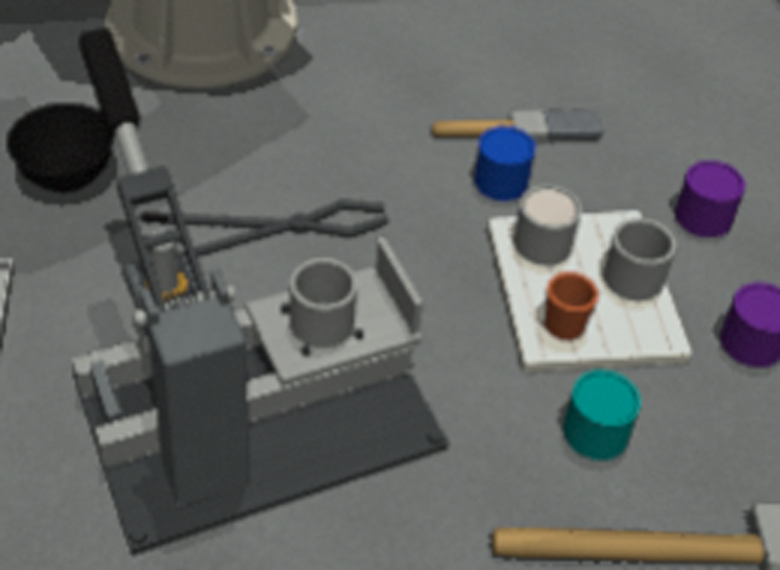

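View pics/c_top.png

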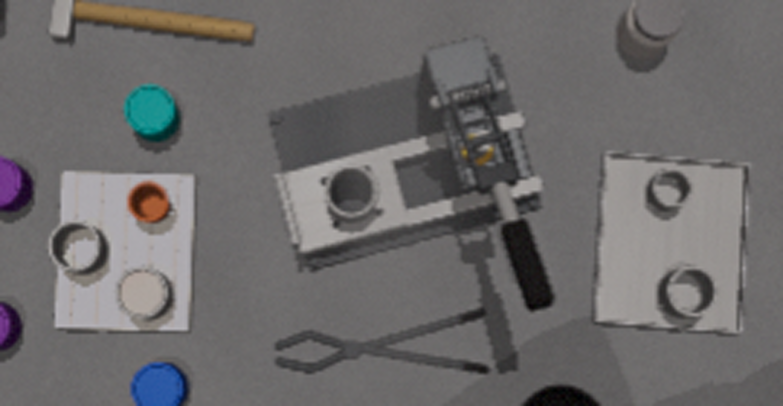

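```bash
cat > f1.py <<'E'
from h import *
import pickle
from scipy.optimize import least_squares
out,cap=pickle.load(open('m0.pkl','rb'))
obs=[("top",(243.8,159),(140,225,12)),("scene",(328.3,297.3),(140,225,12)),("scene",(225.7,332.7),(140,-85,12)),("top",(256.2,212.4),(-70,225,12))]
def W(p,q):
    q=np.atleast_2d(q)/1000; c,s=np.cos(p[2]),np.sin(p[2]); return np.c_[p[0]+c*q[:,0]-s*q[:,1],p[1]+s*q[:,0]+c*q[:,1],q[:,2]]
f=lambda p:np.hstack([proj(n,W(p,q))[0]-np.array(u) for n,u,q in obs])
if __name__=="__main__":
    best=min((least_squares(f,[.6,0,a]) for a in np.arange(-3,3,.7)),key=lambda r:r.cost)
    p=best.x; print(p,best.fun.round(1)); np.save('press.npy',p)
    print("seat",W(p,[0,150,60]),"grip",W(p,[58-220*np.cos(.37),0,305]))
    # overlay
    for n in cap:
        F=4; x0,y0,w,h=(200,150,150,140) if n=="scene" else (235,125,130,110)
        im=cv2.resize(cap[n][y0:y0+h,x0:x0+w,::-1],None,fx=F*1.3,fy=F*1.3,interpolation=cv2.INTER_CUBIC); k=F*1.3
        def line(q,col):
            u=(proj(n,W(p,q))-[x0,y0]+.5)*k-.5; cv2.polylines(im,[u.round().astype(int)],True,col,1)
        for z in(12,): line([(-70,-85,z),(140,-85,z),(140,225,z),(-70,225,z)],(0,255,0))
        line([(-50,90,60),(50,90,60),(50,234,60),(-50,234,60)],(0,0,255))
        line([(-45,226,108),(45,226,108),(45,234,108),(-45,234,108)],(255,0,255))
        line([(63,-35,225),(118,-35,225),(118,35,225),(63,35,225)],(255,255,0))
        a=np.linspace(0,2*np.pi,60)
        for z in(60,120): line(np.c_[32*np.cos(a),150+32*np.sin(a),0*a+z],(0,255,255))
        cv2.imwrite(f"pics/ov_{n}.png",im); print(im.shape)
E
python3 f1.py
```

```text
[ 0.5987099  -0.06861061  0.25919607] [-2.1 -0.5  1.1 -1.  -2.1  0.4  0.6  0.1]
seat [[0.56026436 0.07637884 0.06      ]] grip [[ 0.45651196 -0.10631595  0.305     ]]
(728, 780, 3)
(572, 676, 3)
```

```bash
python3 -c "
import cv2
im=cv2.imread('pics/ov_scene.png');cv2.imwrite('pics/ov_scene_b.png',im[:600])"
```

```text
(no output)
```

View pics/ov_scene_b.png

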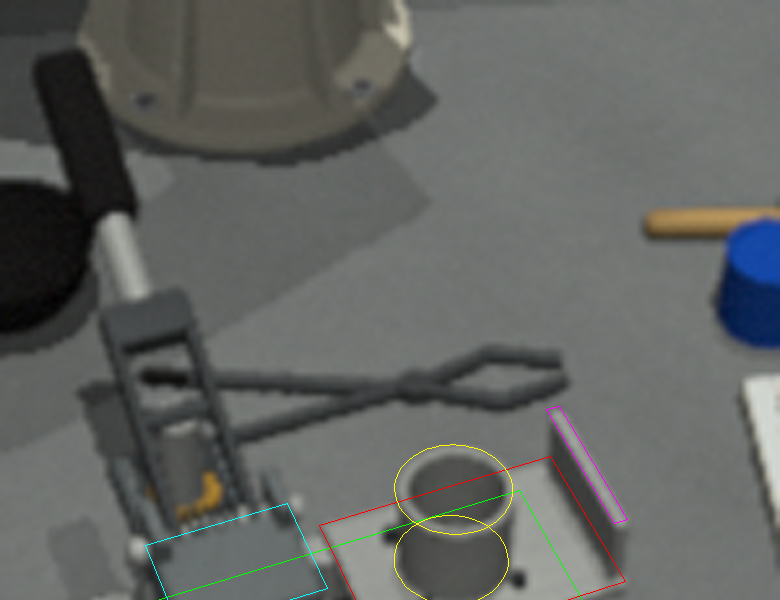

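View pics/ov_top.png

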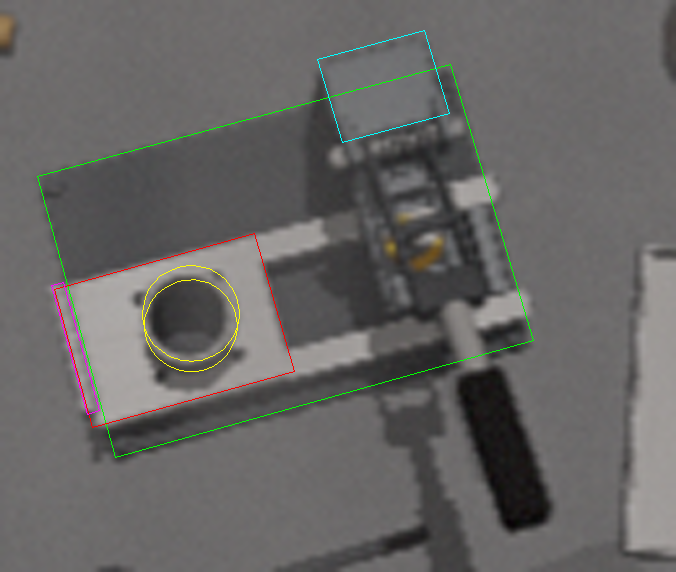

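Run:
```python
import pickle,cv2,numpy as np
out,cap=pickle.load(open('m0.pkl','rb'))
def c(n,x,y,w,h,f,grid=10):
    im=cv2.resize(cap[n][y:y+h,x:x+w,::-1],None,fx=f,fy=f,interpolation=cv2.INTER_CUBIC)
    for g in range(0,w,grid): cv2.putText(im,str(x+g),(g*f,8),0,.35,(0,255,255),1); cv2.line(im,(g*f,0),(g*f,h*f),(0,255,255),1) if 0 else None; cv2.line(im,(g*f,10),(g*f,14),(0,255,255),1)
    for g in range(0,h,grid): cv2.putText(im,str(y+g),(0,g*f+4),0,.35,(0,255,255),1)
    return im
a=c("scene",335,205,75,70,8); b=c("top",160,175,62,70,8)
cv2.imwrite("pics/z1.png",a);cv2.imwrite("pics/z2.png",b)
cv2.imwrite("pics/z3.png",c("scene",100,225,95,80,8));cv2.imwrite("pics/z4.png",c("top",345,165,70,75,8))
```

```text
(no output)
```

View pics/z1.png

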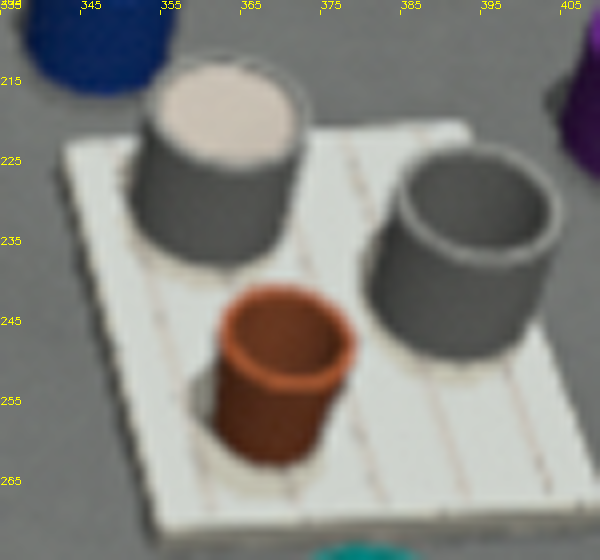

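View pics/z2.png

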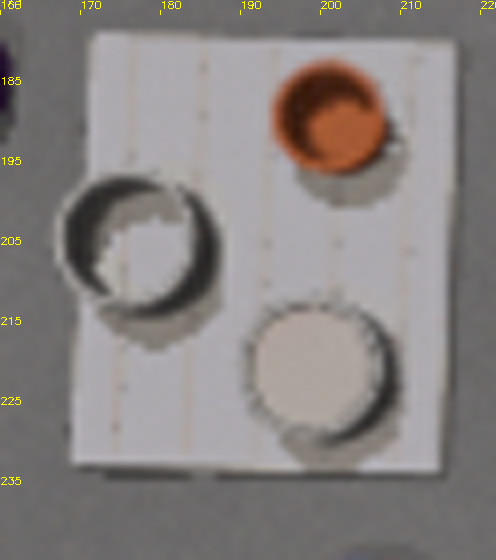

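View pics/z3.png

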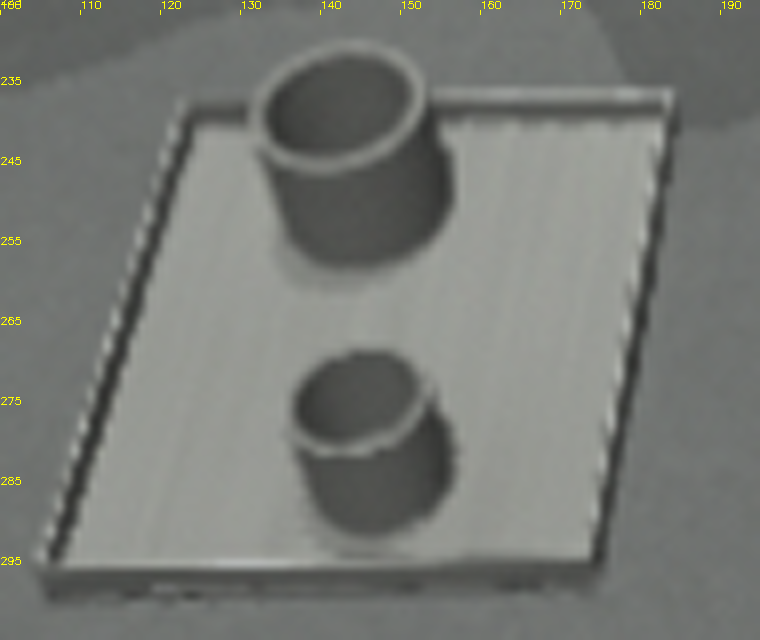

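View pics/z4.png

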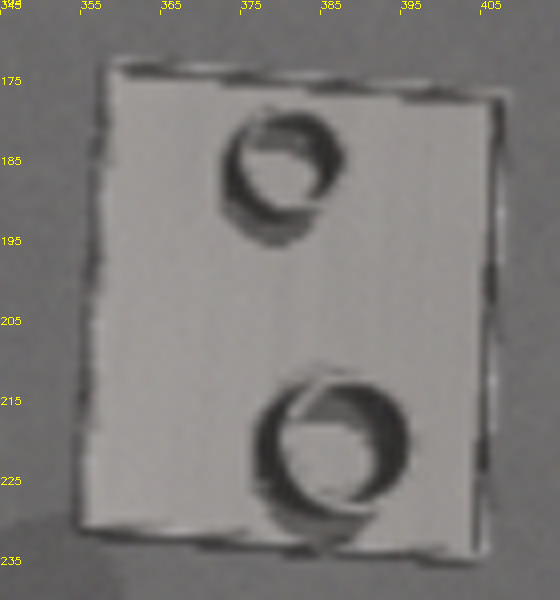

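Run:
```python
from h import *
for l,a,b in [("filled",(362.8,218.7),(198.7,220.6)),("slabring",(394.7,230.1),(175.5,205)),("cruc",(370.4,246.7),(200.8,189.2)),("trayring",(141.8,237.8),(386.4,220.2)),("small",(144.9,274.9),(380.1,185.2)),
 ("last",(200+460/5.2-.4,150+493/5.2-.4),(235+190/5.2-.4,125+314/5.2-.4)),
 ("trayFL",(100+187/8-.4,225+103/8-.4),(345+490/8-.4,165+556/8-.4)),("trayFR",(100+672/8-.4,225+92/8-.4),(345+82/8-.4,165+530/8-.4)),("trayBL",(100+40/8-.4,225+568/8-.4),(345+505/8-.4,165+95/8-.4)),("trayBR",(100+602/8-.4,225+565/8-.4),(345+105/8-.4,165+62/8-.4)),
 ("gripend",(200+60/5.2-.4,150+55/5.2-.4),(235+525/5.2-.4,125+522/5.2-.4)),("gripnear",(200+118/5.2-.4,150+212/5.2-.4),(235+480/5.2-.4,125+375/5.2-.4))]:
    x,r=tri(a,b); print(l,x.round(4),r.round(4))
print(-C['top']['R'].T@C['top']['t'],-C['scene']['R'].T@C['scene']['t'])
```

```text
filled [0.4434 0.3344 0.0713] [0.0006]
slabring [0.5005 0.4184 0.0696] [0.0025]
cruc [0.5556 0.3281 0.0674] [0.0008]
trayring [ 0.4348 -0.3411  0.0575] [0.0058]
small [ 0.5644 -0.3251  0.0429] [0.0027]
last [0.5603 0.0784 0.1159] [0.0024]
trayFL [ 0.3842 -0.4182  0.0134] [0.0026]
trayFR [ 0.3997 -0.2298  0.0126] [0.0003]
trayBL [ 0.6001 -0.4374  0.014 ] [0.]
trayBR [ 0.6189 -0.2482  0.0089] [0.0017]
gripend [ 0.4092 -0.1127  0.3137] [0.0012]
gripnear [ 0.4977 -0.091   0.2817] [0.0027]
[0.3548968  0.08076996 1.54118215] [ 1.35015579 -0.05357678  1.04004285]
```

Request:
{"api": "apply_moves", "payload": {
  "targets": [
    {"claw": 88, "dz": -21, "spin": -8.24},
    {"claw": 88, "dz": -21, "spin": -8.24},
    {"claw": 88, "dz": -21, "spin": -8.24},
    {"claw": 88, "dz": -21, "spin": -8.24},
    {"claw": 88, "dz": -21, "spin": -8.24}
  ],
  "newtons": 6
}}

```text
invalid input at $.targets[0]: expected keys claw, dx, dy, dz, spin
```

Request:
{"api": "apply_moves", "payload": {
  "targets": [
    {"claw": 88, "dz": -21, "spin": -8.24},
    {"claw": 88, "dz": -21, "spin": -8.24},
    {"claw": 88, "dz": -21, "spin": -8.24},
    {"claw": 88, "dz": -21, "spin": -8.24},
    {"claw": 88, "dz": -21, "spin": -8.24}
  ]
}}

```text
invalid input at $.targets[0]: expected keys claw, dx, dy, dz, spin
```

```bash
cat >> h.py <<'E'
def st():
    s=bot.sense(); R=np.array(s['tool_rot']); p=np.array(s['tcp_pos'])
    print("t",round(s['time_s'],2),"tcp",p.round(4),"az_y",round(np.degrees(np.arctan2(R[1,1],R[0,1])),2),"tilt",R[2].round(4),"F",np.round(s['contact_force'],1),"gap",round(s['finger_gap']*1000,2),"j",np.round(s['joints'],2)); return p,R
def to(X):
    p,R=st(); d=R.T@(np.array(X)-p)*1000; print("tool delta mm",d.round(1),"norm",np.linalg.norm(d).round(1)); return d
E
python3 -c "
from h import *
to([.5603,.0784,.42])"
```

```text
t 1.4 tcp [ 0.2404 -0.5769  0.2146] az_y -67.38 tilt [-0. -0. -1.] F [0.1 0.1 1.1] gap 91.9 j [-1.18  0.35  1.63 -0.    1.16 -0.  ]
tool delta mm [ 547.4 -481.8 -205.4] norm 757.6
```

Request:
{"api": "apply_moves", "payload": {
  "targets": [
    {"claw": 88, "dx": 0, "dy": 0, "dz": -21, "spin": -8.24},
    {"claw": 88, "dx": 0, "dy": 0, "dz": -21, "spin": -8.24},
    {"claw": 88, "dx": 0, "dy": 0, "dz": -21, "spin": -8.24},
    {"claw": 88, "dx": 0, "dy": 0, "dz": -21, "spin": -8.24},
    {"claw": 88, "dx": 0, "dy": 0, "dz": -21, "spin": -8.24}
  ],
  "newtons": 6
}}

```text
time_s: 1.9
tcp_pos: [0.2404, -0.5768, 0.3205]
tool_rot: [[0.436, 0.9, 0.0], [0.9, -0.436, 0.0], [0.0, 0.0, -1.0]]
contact_force: [-0.0, -0.0, 0.0]
finger_gap: 0.0879
```

Request:
{"api": "apply_moves", "payload": {
  "targets": [
    {"claw": 88, "dx": 0, "dy": 0, "dz": -21, "spin": -8.24},
    {"claw": 88, "dx": 0, "dy": 0, "dz": -21, "spin": -8.24},
    {"claw": 88, "dx": 0, "dy": 0, "dz": -21, "spin": -8.24},
    {"claw": 88, "dx": 0, "dy": 0, "dz": -21, "spin": -8.24},
    {"claw": 88, "dx": 0, "dy": 0, "dz": -21, "spin": -8.24}
  ]
}}

```text
time_s: 2.4
tcp_pos: [0.2403, -0.5768, 0.4255]
tool_rot: [[-0.265, 0.964, 0.0], [0.964, 0.265, -0.0], [-0.0, 0.0, -1.0]]
contact_force: [0.5, -0.1, -0.7]
finger_gap: 0.0879
```

```bash
python3 -c "
from h import *
to([.5603,.0784,.42])"
```

```text
t 2.4 tcp [ 0.2403 -0.5768  0.4255] az_y 15.36 tilt [-0.  0. -1.] F [ 0.5 -0.1 -0.7] gap 87.86 j [-1.18  0.23  1.35  0.    1.56 -1.45]
tool delta mm [547.1 482.1   5.5] norm 729.2
```

Request:
{"api": "apply_moves", "payload": {
  "targets": [
    {"claw": 88, "dx": 27.35, "dy": 24.1, "dz": 0, "spin": 0},
    {"claw": 88, "dx": 27.35, "dy": 24.1, "dz": 0, "spin": 0},
    {"claw": 88, "dx": 27.35, "dy": 24.1, "dz": 0, "spin": 0},
    {"claw": 88, "dx": 27.35, "dy": 24.1, "dz": 0, "spin": 0},
    {"claw": 88, "dx": 27.35, "dy": 24.1, "dz": 0, "spin": 0}
  ]
}}

```text
time_s: 2.9
tcp_pos: [0.3217, -0.4122, 0.4246]
tool_rot: [[-0.259, 0.966, 0.0], [0.966, 0.259, -0.0], [-0.0, 0.0, -1.0]]
contact_force: [0.4, 0.3, 0.5]
finger_gap: 0.0877
```

Request:
{"api": "apply_moves", "payload": {
  "targets": [
    {"claw": 88, "dx": 27.35, "dy": 24.1, "dz": 0, "spin": 0},
    {"claw": 88, "dx": 27.35, "dy": 24.1, "dz": 0, "spin": 0},
    {"claw": 88, "dx": 27.35, "dy": 24.1, "dz": 0, "spin": 0},
    {"claw": 88, "dx": 27.35, "dy": 24.1, "dz": 0, "spin": 0},
    {"claw": 88, "dx": 27.35, "dy": 24.1, "dz": 0, "spin": 0}
  ]
}}

```text
time_s: 3.4
tcp_pos: [0.4026, -0.2489, 0.4248]
tool_rot: [[-0.259, 0.966, 0.001], [0.966, 0.259, -0.0], [-0.0, 0.0, -1.0]]
contact_force: [0.4, -0.5, 0.4]
finger_gap: 0.088
```

Request:
{"api": "apply_moves", "payload": {
  "targets": [
    {"claw": 88, "dx": 27.35, "dy": 24.1, "dz": 0, "spin": 0},
    {"claw": 88, "dx": 27.35, "dy": 24.1, "dz": 0, "spin": 0},
    {"claw": 88, "dx": 27.35, "dy": 24.1, "dz": 0, "spin": 0},
    {"claw": 88, "dx": 27.35, "dy": 24.1, "dz": 0, "spin": 0},
    {"claw": 88, "dx": 27.35, "dy": 24.1, "dz": 0, "spin": 0}
  ]
}}

```text
time_s: 3.9
tcp_pos: [0.4836, -0.0855, 0.4248]
tool_rot: [[-0.259, 0.966, 0.0], [0.966, 0.259, -0.0], [-0.0, 0.0, -1.0]]
contact_force: [-0.9, 0.6, 0.5]
finger_gap: 0.0881
```

Request:
{"api": "apply_moves", "payload": {
  "targets": [
    {"claw": 88, "dx": 27.35, "dy": 24.1, "dz": 0, "spin": 0},
    {"claw": 88, "dx": 27.35, "dy": 24.1, "dz": 0, "spin": 0},
    {"claw": 88, "dx": 27.35, "dy": 24.1, "dz": 0, "spin": 0},
    {"claw": 88, "dx": 27.35, "dy": 24.1, "dz": 0, "spin": 0},
    {"claw": 88, "dx": 27.35, "dy": 24.1, "dz": 0, "spin": 0}
  ]
}}

```text
time_s: 4.4
tcp_pos: [0.5646, 0.0778, 0.4247]
tool_rot: [[-0.259, 0.966, 0.0], [0.966, 0.259, -0.0], [-0.0, 0.0, -1.0]]
contact_force: [-0.5, 0.7, 0.6]
finger_gap: 0.0881
```

```bash
python3 -c "
from h import *
to([.5603,.0784,.15])
for n in ('scene','top'):
    im=vision.capture(n); cv2.imwrite(f'pics/{n}1.png',im[:,:,::-1])
    print(n,proj(n,[[.5603,.0784,.12]]).round(1))
im=cv2.imread('pics/scene1.png')[140:320,180:440]; cv2.imwrite('pics/scene1c.png',cv2.resize(im,None,fx=3,fy=3,interpolation=2))
"
```

```text
t 4.4 tcp [0.5646 0.0778 0.4247] az_y 15.03 tilt [-1.e-04  2.e-04 -1.e+00] F [-0.5  0.7  0.6] gap 88.1 j [ 0.13  0.14  1.46 -0.    1.54 -0.13]
tool delta mm [  1.7  -4.1 274.7] norm 274.7
scene [[287.5 243.4]]
top [[270.6 184.7]]
```

View pics/scene1c.png

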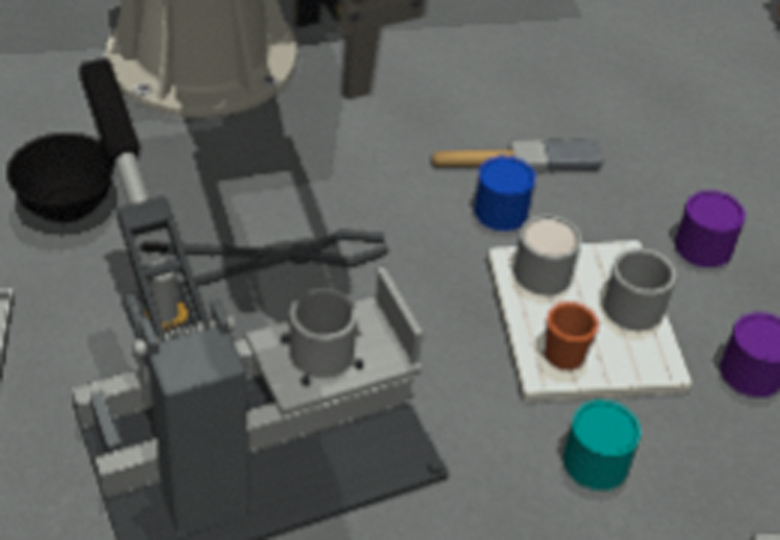

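Request:
{"api": "apply_moves", "payload": {
  "targets": [
    {"claw": 88, "dx": 1.7, "dy": -4.1, "dz": 27, "spin": 0},
    {"claw": 88, "dx": 0, "dy": 0, "dz": 27, "spin": 0},
    {"claw": 88, "dx": 0, "dy": 0, "dz": 27, "spin": 0},
    {"claw": 88, "dx": 0, "dy": 0, "dz": 27, "spin": 0},
    {"claw": 88, "dx": 0, "dy": 0, "dz": 27, "spin": 0}
  ]
}}

```text
time_s: 5.0
tcp_pos: [0.5594, 0.0762, 0.2887]
tool_rot: [[-0.259, 0.966, 0.0], [0.966, 0.259, -0.0], [-0.0, 0.0, -1.0]]
contact_force: [0.0, 0.3, -0.9]
finger_gap: 0.0881
```

Request:
{"api": "apply_moves", "payload": {
  "targets": [
    {"claw": 88, "dx": 0, "dy": 0, "dz": 27, "spin": 0},
    {"claw": 88, "dx": 0, "dy": 0, "dz": 27, "spin": 0},
    {"claw": 88, "dx": 0, "dy": 0, "dz": 27, "spin": 0},
    {"claw": 88, "dx": 0, "dy": 0, "dz": 27, "spin": 0},
    {"claw": 88, "dx": 0, "dy": 0, "dz": 27, "spin": 0}
  ]
}}

```text
time_s: 5.5
tcp_pos: [0.5595, 0.0761, 0.1538]
tool_rot: [[-0.259, 0.966, 0.0], [0.966, 0.259, -0.0], [-0.0, 0.0, -1.0]]
contact_force: [-0.3, 0.4, 0.6]
finger_gap: 0.0879
```

```bash
python3 -c "
from h import *
to([.5603,.0784,.086])
for n in ('scene','top'):
    im=vision.capture(n); cv2.imwrite(f'pics/{n}2.png',im[:,:,::-1])
im=cv2.imread('pics/scene2.png')[150:320,200:380]; cv2.imwrite('pics/scene2c.png',cv2.resize(im,None,fx=3.5,fy=3.5,interpolation=2))
"
```

```text
t 5.5 tcp [0.5595 0.0761 0.1538] az_y 15.0 tilt [-3.e-04  3.e-04 -1.e+00] F [-0.3  0.4  0.6] gap 87.93 j [ 0.13  0.33  1.82 -0.    0.99 -0.13]
tool delta mm [ 2.   1.3 67.8] norm 67.9
```

View pics/scene2c.png

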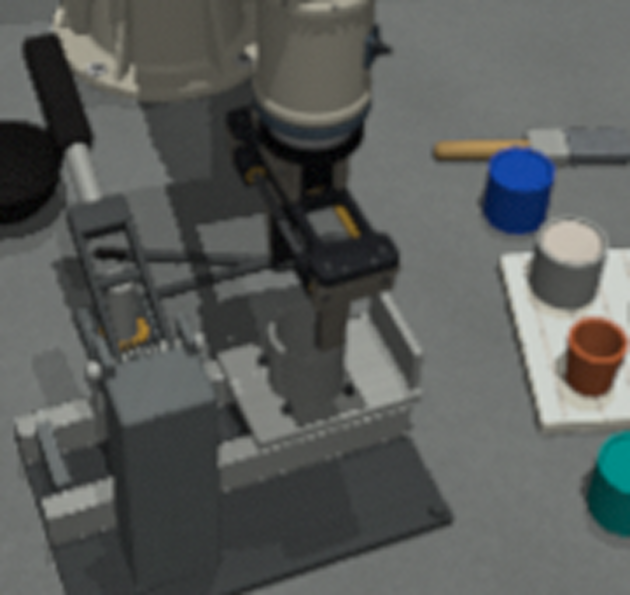

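Request:
{"api": "apply_moves", "payload": {
  "targets": [
    {"claw": 88, "dx": 2, "dy": 1.3, "dz": 12, "spin": 0},
    {"claw": 88, "dx": 0, "dy": 0, "dz": 14, "spin": 0},
    {"claw": 88, "dx": 0, "dy": 0, "dz": 14, "spin": 0},
    {"claw": 88, "dx": 0, "dy": 0, "dz": 14, "spin": 0},
    {"claw": 88, "dx": 0, "dy": 0, "dz": 14, "spin": 0}
  ]
}}

```text
time_s: 6.1
tcp_pos: [0.5605, 0.0791, 0.0855]
tool_rot: [[-0.259, 0.966, 0.0], [0.966, 0.259, -0.0], [-0.0, 0.0, -1.0]]
contact_force: [0.2, 0.0, 0.1]
finger_gap: 0.088
```

Request:
{"api": "apply_moves", "payload": {
  "targets": [
    {"claw": 60, "dx": 0, "dy": 0, "dz": 0, "spin": 0},
    {"claw": 60, "dx": 0, "dy": 0, "dz": 0, "spin": 0},
    {"claw": 60, "dx": 0, "dy": 0, "dz": 0, "spin": 0},
    {"claw": 60, "dx": 0, "dy": 0, "dz": 0, "spin": 0},
    {"claw": 60, "dx": 0, "dy": 0, "dz": 0, "spin": 0}
  ],
  "newtons": 5
}}

```text
time_s: 6.6
tcp_pos: [0.5608, 0.0792, 0.0871]
tool_rot: [[-0.259, 0.966, 0.001], [0.966, 0.259, 0.0], [-0.0, 0.001, -1.0]]
contact_force: [-0.5, 0.4, 1.3]
finger_gap: 0.0626
```

```bash
python3 -c "
from h import *
st()
im=vision.capture('scene');cv2.imwrite('pics/scene3.png',im[:,:,::-1])
im=cv2.imread('pics/scene3.png')[150:320,200:380]; cv2.imwrite('pics/scene3c.png',cv2.resize(im,None,fx=3.5,fy=3.5,interpolation=2))
"
```

```text
t 6.6 tcp [0.5608 0.0792 0.0871] az_y 15.02 tilt [-1.e-04  8.e-04 -1.e+00] F [-0.5  0.4  1.3] gap 62.63 j [ 0.14  0.42  1.87 -0.    0.86 -0.12]
```

View pics/scene3c.png

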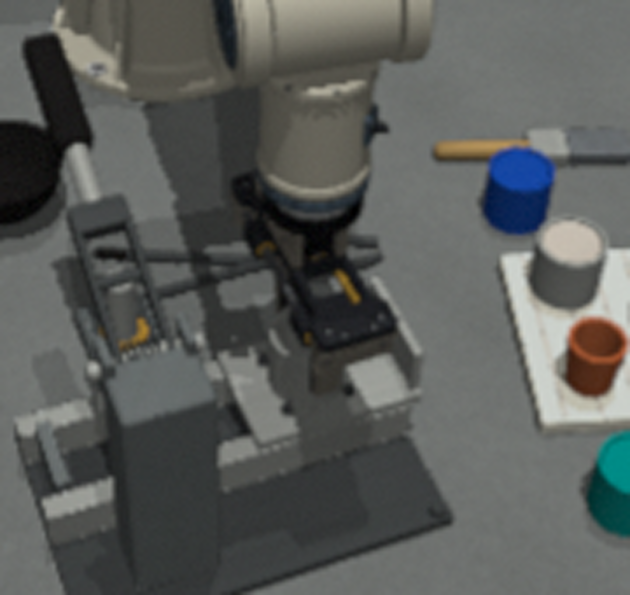

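```bash
python3 -c "
from h import *
p,R=st()
y=R[:,1];x=R[:,0]
pts=[p+.032*y,p+.032*y+.01*x,p+.032*y-.01*x,p-.032*y+[0,0,.03],p]
u=proj('scene',pts); print(u)
im=cv2.imread('pics/scene3.png'); F=8;x0,y0=250,205
c=cv2.resize(im[y0:y0+70,x0:x0+80],None,fx=F,fy=F,interpolation=2)
for q in u: cv2.circle(c,tuple(((q-[x0,y0]+.5)*F).astype(int)),3,(0,255,0),-1)
a=np.linspace(0,6.283,80)
for ctr in ([.5603,.0784],):
  for z in(.06,.12):
    q=proj('scene',np.c_[ctr[0]+.032*np.cos(a),ctr[1]+.032*np.sin(a),0*a+z]); cv2.polylines(c,[((q-[x0,y0]+.5)*F).astype(int)],True,(0,255,255),1)
cv2.imwrite('pics/s3z.png',c)
"
```

```text
t 6.65 tcp [0.5608 0.0792 0.0871] az_y 15.02 tilt [-1.e-04  8.e-04 -1.e+00] F [-0.4 -0.1  2. ] gap 62.47 j [ 0.14  0.42  1.87 -0.    0.86 -0.12]
[[291.89087588 259.19965875]
 [295.13728332 258.18042429]
 [288.62943002 260.22390074]
 [283.41591245 236.37130922]
 [287.48586039 251.08913294]]
```

View pics/s3z.png

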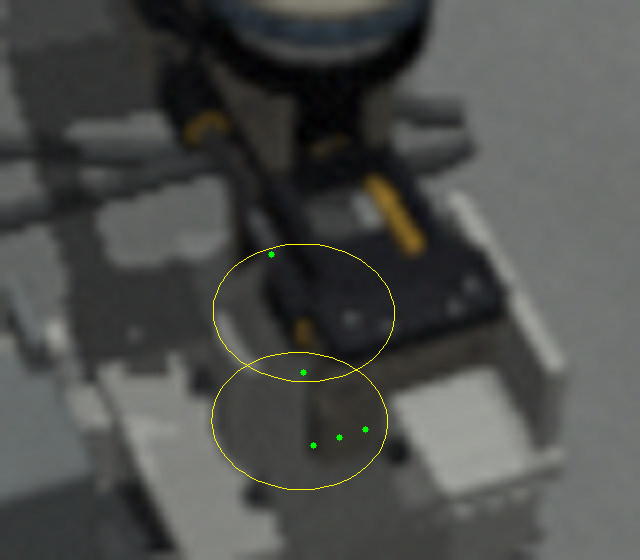

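Request:
{"api": "apply_moves", "payload": {
  "targets": [
    {"claw": 84, "dx": 0, "dy": 0, "dz": 0, "spin": 0},
    {"claw": 84, "dx": 0, "dy": 0, "dz": 0, "spin": 0},
    {"claw": 84, "dx": 0, "dy": 0, "dz": 0, "spin": 0},
    {"claw": 84, "dx": 0, "dy": 0, "dz": 0, "spin": 7},
    {"claw": 84, "dx": 0, "dy": 0, "dz": 0, "spin": 8.3}
  ]
}}

```text
time_s: 7.15
tcp_pos: [0.5605, 0.0792, 0.0866]
tool_rot: [[0.01, 1.0, 0.0], [1.0, -0.01, 0.0], [0.0, 0.0, -1.0]]
contact_force: [-0.7, 1.1, -0.1]
finger_gap: 0.084
```

Request:
{"api": "apply_moves", "payload": {
  "targets": [
    {"claw": 84, "dx": 0, "dy": 0, "dz": 0, "spin": 8.3},
    {"claw": 84, "dx": 0, "dy": 0, "dz": 0, "spin": 8.3},
    {"claw": 84, "dx": 0, "dy": 0, "dz": 0, "spin": 8.3},
    {"claw": 84, "dx": 0, "dy": 0, "dz": 0, "spin": 8.3},
    {"claw": 84, "dx": 0, "dy": 0, "dz": 0, "spin": 8.3}
  ]
}}

```text
time_s: 7.65
tcp_pos: [0.5605, 0.0792, 0.0866]
tool_rot: [[0.671, 0.742, -0.0], [0.742, -0.671, 0.0], [-0.0, -0.0, -1.0]]
contact_force: [-0.2, 0.3, -0.3]
finger_gap: 0.0839
```

Request:
{"api": "apply_moves", "payload": {
  "targets": [
    {"claw": 84, "dx": 0, "dy": 0, "dz": 0, "spin": 8.3},
    {"claw": 84, "dx": 0, "dy": 0, "dz": 0, "spin": 8.3},
    {"claw": 84, "dx": 0, "dy": 0, "dz": 0, "spin": 8.3},
    {"claw": 84, "dx": 0, "dy": 0, "dz": 0, "spin": 8.3},
    {"claw": 84, "dx": 0, "dy": 0, "dz": 0, "spin": 0}
  ]
}}

```text
time_s: 8.15
tcp_pos: [0.5605, 0.0792, 0.0866]
tool_rot: [[0.966, 0.257, -0.0], [0.257, -0.966, 0.0], [-0.0, -0.0, -1.0]]
contact_force: [0.1, -0.6, 0.5]
finger_gap: 0.084
```

Request:
{"api": "apply_moves", "payload": {
  "targets": [
    {"claw": 60, "dx": 0, "dy": 0, "dz": 0, "spin": 0},
    {"claw": 60, "dx": 0, "dy": 0, "dz": 0, "spin": 0},
    {"claw": 60, "dx": 0, "dy": 0, "dz": 0, "spin": 0},
    {"claw": 60, "dx": 0, "dy": 0, "dz": 0, "spin": 0},
    {"claw": 60, "dx": 0, "dy": 0, "dz": 0, "spin": 0}
  ]
}}

```text
time_s: 8.65
tcp_pos: [0.5605, 0.0792, 0.0866]
tool_rot: [[0.966, 0.26, -0.0], [0.26, -0.966, 0.0], [-0.0, -0.0, -1.0]]
contact_force: [0.2, 0.5, 0.3]
finger_gap: 0.0655
```

```bash
python3 -c "
from h import *
st()
"
```

```text
t 8.65 tcp [0.5605 0.0792 0.0866] az_y -74.94 tilt [-0.e+00 -1.e-04 -1.e+00] F [0.2 0.5 0.3] gap 65.49 j [0.14 0.42 1.87 0.   0.86 1.45]
```

Request:
{"api": "apply_moves", "payload": {
  "targets": [
    {"claw": 60, "dx": 0, "dy": 0, "dz": 0, "spin": 0},
    {"claw": 60, "dx": 0, "dy": 0, "dz": 0, "spin": 0},
    {"claw": 60, "dx": 0, "dy": 0, "dz": 0, "spin": 0},
    {"claw": 60, "dx": 0, "dy": 0, "dz": 0, "spin": 0},
    {"claw": 60, "dx": 0, "dy": 0, "dz": 0, "spin": 0}
  ]
}}

```text
time_s: 9.15
tcp_pos: [0.5605, 0.0792, 0.0866]
tool_rot: [[0.966, 0.259, -0.0], [0.259, -0.966, 0.0], [-0.0, -0.0, -1.0]]
contact_force: [0.2, 0.9, 0.2]
finger_gap: 0.065
```

```bash
python3 -c "
from h import *
st(); st()
"
```

```text
t 9.15 tcp [0.5605 0.0792 0.0866] az_y -74.98 tilt [-0.e+00 -1.e-04 -1.e+00] F [0.2 0.9 0.2] gap 64.99 j [0.14 0.42 1.87 0.   0.86 1.45]
t 9.15 tcp [0.5605 0.0792 0.0866] az_y -74.98 tilt [-0.e+00 -1.e-04 -1.e+00] F [0.2 0.9 0.2] gap 64.99 j [0.14 0.42 1.87 0.   0.86 1.45]
```

Request:
{"api": "apply_moves", "payload": {
  "targets": [
    {"claw": 55, "dx": 0, "dy": 0, "dz": 0, "spin": 0},
    {"claw": 55, "dx": 0, "dy": 0, "dz": 0, "spin": 0},
    {"claw": 55, "dx": 0, "dy": 0, "dz": 0, "spin": 0},
    {"claw": 55, "dx": 0, "dy": 0, "dz": 0, "spin": 0},
    {"claw": 55, "dx": 0, "dy": 0, "dz": 0, "spin": 0}
  ],
  "newtons": 20
}}

```text
time_s: 9.65
tcp_pos: [0.5605, 0.0792, 0.0866]
tool_rot: [[0.966, 0.259, 0.0], [0.259, -0.966, 0.0], [0.0, -0.0, -1.0]]
contact_force: [0.4, 1.0, -0.5]
finger_gap: 0.0647
```

```bash
python3 -c "
from h import *
st()
for n,b in (('scene',(150,330,200,380)),('top',(130,240,220,340))):
    im=vision.capture(n)[:,:,::-1]; cv2.imwrite(f'pics/{n}4.png',im); 
    cv2.imwrite(f'pics/{n}4c.png',cv2.resize(im[b[0]:b[1],b[2]:b[3]],None,fx=3.3,fy=3.3,interpolation=2))
"
```

```text
t 9.65 tcp [0.5605 0.0792 0.0866] az_y -74.98 tilt [ 0. -0. -1.] F [ 0.4  1.  -0.5] gap 64.71 j [0.14 0.42 1.87 0.   0.86 1.45]
```

View pics/scene4c.png

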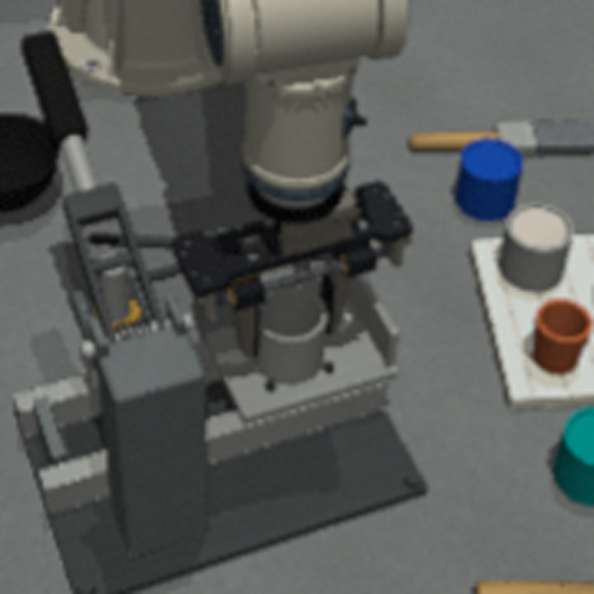

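```bash
python3 -c "
from h import *
p,R=st()
im=cv2.imread('pics/scene4.png'); F=8;x0,y0=250,215
c=cv2.resize(im[y0:y0+70,x0:x0+80],None,fx=F,fy=F,interpolation=2)
a=np.linspace(0,6.283,80)
for ctr,col in ((p,(0,255,255)),(p+.006*R[:,0],(0,255,0))):
  for z in(.06,.12):
    q=proj('scene',np.c_[ctr[0]+.032*np.cos(a),ctr[1]+.032*np.sin(a),0*a+z]); cv2.polylines(c,[((q-[x0,y0]+.5)*F).astype(int)],True,col,1)
cv2.imwrite('pics/s4z.png',c)
"
```

```text
t 9.75 tcp [0.5605 0.0792 0.0866] az_y -74.98 tilt [-0. -0. -1.] F [ 0.1 -0.4 -0.2] gap 64.98 j [0.14 0.42 1.87 0.   0.86 1.45]
```

View pics/s4z.png

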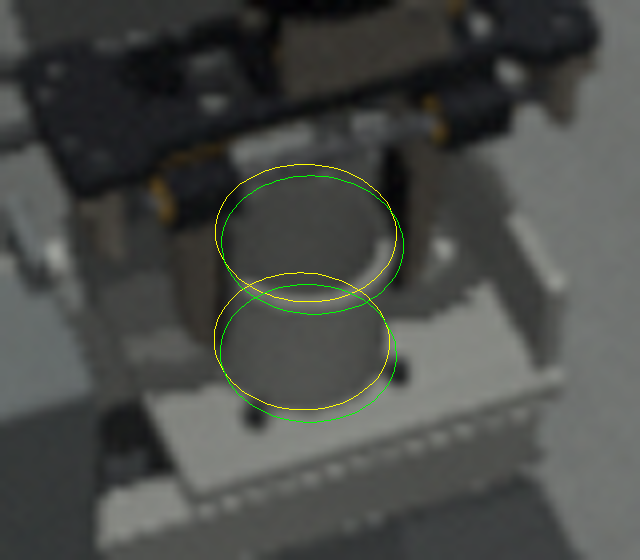

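Request:
{"api": "apply_moves", "payload": {
  "targets": [
    {"claw": 55, "dx": 0, "dy": 0, "dz": -5, "spin": 0},
    {"claw": 55, "dx": 0, "dy": 0, "dz": -10, "spin": 0},
    {"claw": 55, "dx": 0, "dy": 0, "dz": -15, "spin": 0},
    {"claw": 55, "dx": 0, "dy": 0, "dz": -25, "spin": 0},
    {"claw": 55, "dx": 0, "dy": 0, "dz": -35, "spin": 0}
  ]
}}

```text
time_s: 10.25
tcp_pos: [0.5593, 0.0789, 0.1768]
tool_rot: [[0.966, 0.259, -0.003], [0.259, -0.966, -0.001], [-0.003, -0.0, -1.0]]
contact_force: [0.2, 0.3, -2.2]
finger_gap: 0.0645
```

Request:
{"api": "apply_moves", "payload": {
  "targets": [
    {"claw": 55, "dx": 0, "dy": 0, "dz": -45, "spin": 0},
    {"claw": 55, "dx": 0, "dy": 0, "dz": -50, "spin": 0},
    {"claw": 55, "dx": 0, "dy": 0, "dz": -50, "spin": 0},
    {"claw": 55, "dx": 0, "dy": 0, "dz": -50, "spin": 0},
    {"claw": 55, "dx": 0, "dy": 0, "dz": -50, "spin": 0}
  ]
}}

```text
time_s: 10.75
tcp_pos: [0.5597, 0.0789, 0.4246]
tool_rot: [[0.966, 0.259, 0.001], [0.259, -0.966, -0.0], [0.001, 0.0, -1.0]]
contact_force: [1.3, 0.5, -2.4]
finger_gap: 0.0647
```

```bash
python3 -c "
from h import *
st()
for l,a,b,z in [('filled',(362.8,218.7),(198.7,220.6),.078),('slabring',(394.7,230.1),(175.5,205),.078),('cruc',(370.4,246.7),(200.8,189.2),.073),('trayring',(141.8,237.8),(386.4,220.2),.063),('small',(144.9,274.9),(380.1,185.2),.053),('last',(288,244.4),(271.1,185),.12),('trayFL',(100+187/8-.4,225+103/8-.4),(345+490/8-.4,165+556/8-.4),.018),('trayFR',(100+672/8-.4,225+92/8-.4),(345+82/8-.4,165+530/8-.4),.018),('trayBL',(100+40/8-.4,225+568/8-.4),(345+505/8-.4,165+95/8-.4),.018),('trayBR',(100+602/8-.4,225+565/8-.4),(345+105/8-.4,165+62/8-.4),.018)]:
    print(l,atz('scene',a,z)[0,:2].round(4),atz('top',b,z)[0,:2].round(4))
for n in ('scene','top'):
    im=vision.capture(n)[:,:,::-1]; cv2.imwrite(f'pics/{n}5.png',im)
    cv2.imwrite(f'pics/{n}5c.png',cv2.resize(im[100:290,80:420],None,fx=2.3,fy=2.3,interpolation=2))
"
```

```text
t 10.75 tcp [0.5597 0.0789 0.4246] az_y -74.99 tilt [ 8.e-04  2.e-04 -1.e+00] F [ 1.3  0.5 -2.4] gap 64.72 j [ 0.14  0.13  1.47 -0.    1.54  1.45]
filled [0.4497 0.3322] [0.4429 0.3329]
slabring [0.5079 0.4162] [0.4992 0.4147]
cruc [0.5602 0.3265] [0.5547 0.3266]
trayring [ 0.439  -0.3437] [ 0.4344 -0.3353]
small [ 0.572  -0.3243] [ 0.5629 -0.3204]
last [0.564  0.0794] [0.5594 0.0769]
trayFL [ 0.3889 -0.4146] [ 0.3841 -0.4186]
trayFR [ 0.4047 -0.2287] [ 0.3995 -0.2289]
trayBL [ 0.603  -0.4359] [ 0.5995 -0.4361]
trayBR [ 0.6256 -0.2453] [ 0.6173 -0.2475]
```

View pics/scene5c.png

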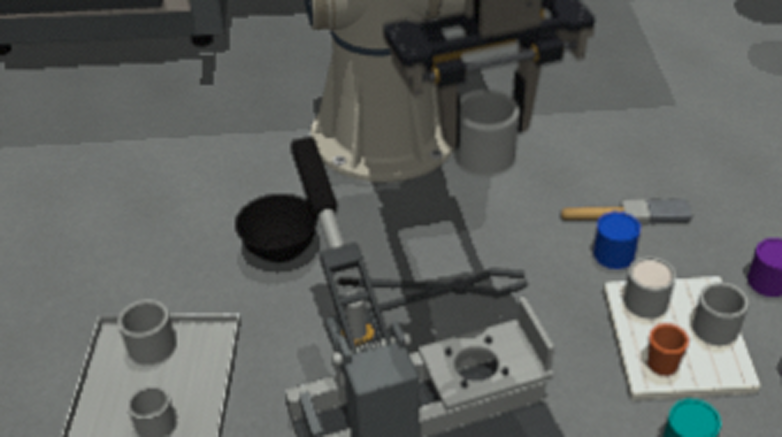

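Request:
{"api": "apply_moves", "payload": {
  "targets": [
    {"claw": 55, "dx": 0, "dy": 0, "dz": 0, "spin": 4},
    {"claw": 55, "dx": 0, "dy": 0, "dz": 0, "spin": 6},
    {"claw": 55, "dx": 0, "dy": 0, "dz": 0, "spin": 6},
    {"claw": 55, "dx": 0, "dy": 0, "dz": 0, "spin": 4},
    {"claw": 55, "dx": 0, "dy": 0, "dz": 0, "spin": 0}
  ]
}}

```text
time_s: 11.35
tcp_pos: [0.5599, 0.079, 0.421]
tool_rot: [[0.996, -0.088, -0.001], [-0.088, -0.996, -0.0], [-0.001, 0.0, -1.0]]
contact_force: [-0.5, -0.7, -2.7]
finger_gap: 0.0645
```

```bash
python3 -c "
from h import *
to([.5017,-.2858,.42])
"
```

```text
t 11.35 tcp [0.5599 0.079  0.421 ] az_y -95.04 tilt [-1.1e-03  4.0e-04 -1.0e+00] F [-0.5 -0.7 -2.7] gap 64.54 j [ 0.14  0.13  1.48 -0.    1.53  1.8 ]
tool delta mm [-25.9 368.5   1.2] norm 369.4
```

Request:
{"api": "apply_moves", "payload": {
  "targets": [
    {"claw": 55, "dx": 0, "dy": 10, "dz": 0, "spin": 0},
    {"claw": 55, "dx": 0, "dy": 20, "dz": 0, "spin": 0},
    {"claw": 55, "dx": -2, "dy": 30, "dz": 0, "spin": 0},
    {"claw": 55, "dx": -4, "dy": 30, "dz": 0, "spin": 0},
    {"claw": 55, "dx": -4, "dy": 30, "dz": 0, "spin": 0}
  ]
}}

```text
time_s: 11.85
tcp_pos: [0.5394, -0.0411, 0.4214]
tool_rot: [[0.996, -0.084, -0.0], [-0.084, -0.996, -0.0], [-0.0, 0.0, -1.0]]
contact_force: [-0.7, -0.1, -2.3]
finger_gap: 0.0649
```

Request:
{"api": "apply_moves", "payload": {
  "targets": [
    {"claw": 55, "dx": -4, "dy": 30, "dz": 0, "spin": 0},
    {"claw": 55, "dx": -4, "dy": 30, "dz": 0, "spin": 0},
    {"claw": 55, "dx": -4, "dy": 30, "dz": 0, "spin": 0},
    {"claw": 55, "dx": -4, "dy": 30, "dz": 0, "spin": 0},
    {"claw": 55, "dx": 0, "dy": 30, "dz": 0, "spin": 0}
  ]
}}

```text
time_s: 12.35
tcp_pos: [0.5099, -0.1893, 0.4216]
tool_rot: [[0.996, -0.085, -0.0], [-0.085, -0.996, -0.0], [-0.0, 0.0, -1.0]]
contact_force: [1.1, 0.4, -2.4]
finger_gap: 0.0647
```

Request:
{"api": "apply_moves", "payload": {
  "targets": [
    {"claw": 55, "dx": 0, "dy": 30, "dz": 0, "spin": 0},
    {"claw": 55, "dx": 0, "dy": 30, "dz": 0, "spin": 0},
    {"claw": 55, "dx": 0, "dy": 20, "dz": 0, "spin": 0},
    {"claw": 55, "dx": 0, "dy": 14, "dz": 0, "spin": 0},
    {"claw": 55, "dx": 0, "dy": 4, "dz": 0, "spin": 0}
  ]
}}

```text
time_s: 12.85
tcp_pos: [0.5021, -0.2866, 0.4213]
tool_rot: [[0.996, -0.087, -0.001], [-0.087, -0.996, -0.0], [-0.001, 0.0, -1.0]]
contact_force: [-0.6, 0.4, -2.6]
finger_gap: 0.0646
```

```bash
python3 -c "
from h import *
to([.5017,-.2858,.029])
"
```

```text
t 12.85 tcp [ 0.5021 -0.2866  0.4213] az_y -95.0 tilt [-6.e-04  1.e-04 -1.e+00] F [-0.6  0.4 -2.6] gap 64.58 j [-0.52  0.15  1.45 -0.    1.54  1.14]
tool delta mm [-2.000e-01 -8.000e-01  3.923e+02] norm 392.3
```

Request:
{"api": "apply_moves", "payload": {
  "targets": [
    {"claw": 55, "dx": 0, "dy": -0.8, "dz": 20, "spin": 0},
    {"claw": 55, "dx": 0, "dy": 0, "dz": 35, "spin": 0},
    {"claw": 55, "dx": 0, "dy": 0, "dz": 40, "spin": 0},
    {"claw": 55, "dx": 0, "dy": 0, "dz": 40, "spin": 0},
    {"claw": 55, "dx": 0, "dy": 0, "dz": 40, "spin": 0}
  ]
}}

```text
time_s: 13.35
tcp_pos: [0.5027, -0.2835, 0.2454]
tool_rot: [[0.996, -0.085, 0.001], [-0.085, -0.996, 0.0], [0.001, -0.0, -1.0]]
contact_force: [1.3, 0.5, -2.4]
finger_gap: 0.0646
```

Request:
{"api": "apply_moves", "payload": {
  "targets": [
    {"claw": 55, "dx": 0, "dy": 0, "dz": 40, "spin": 0},
    {"claw": 55, "dx": 0, "dy": 0, "dz": 40, "spin": 0},
    {"claw": 55, "dx": 0, "dy": 0, "dz": 30, "spin": 0},
    {"claw": 55, "dx": 0, "dy": 0, "dz": 15, "spin": 0},
    {"claw": 55, "dx": 0, "dy": 0, "dz": 0, "spin": 0}
  ]
}}

```text
time_s: 13.85
tcp_pos: [0.5018, -0.2833, 0.12]
tool_rot: [[0.996, -0.086, -0.003], [-0.086, -0.996, 0.002], [-0.003, -0.002, -1.0]]
contact_force: [0.4, -0.4, -3.1]
finger_gap: 0.0648
```

```bash
python3 -c "
from h import *
to([.5017,-.2858,.029])
a=np.linspace(0,6.283,60)
for n in ('scene','top'):
    im=vision.capture(n)[:,:,::-1].copy(); x0,y0,w,h=(90,200,130,110) if n=='scene' else (330,150,110,100)
    F=6; c=cv2.resize(im[y0:y0+h,x0:x0+w],None,fx=F,fy=F,interpolation=2)
    for z in (.003,.063):
        q=proj(n,np.c_[.5017+.032*np.cos(a),-.2858+.032*np.sin(a),0*a+z]); cv2.polylines(c,[((q-[x0,y0]+.5)*F).astype(int)],True,(0,255,255),1)
    cv2.imwrite(f'pics/{n}6c.png',c)
"
```

```text
t 13.85 tcp [ 0.5018 -0.2833  0.12  ] az_y -94.93 tilt [-0.0031 -0.0016 -1.    ] F [ 0.4 -0.4 -3.1] gap 64.78 j [-0.52  0.39  1.82  0.    0.94  1.14]
tool delta mm [ 0.4  2.6 91. ] norm 91.0
```

View pics/scene6c.png

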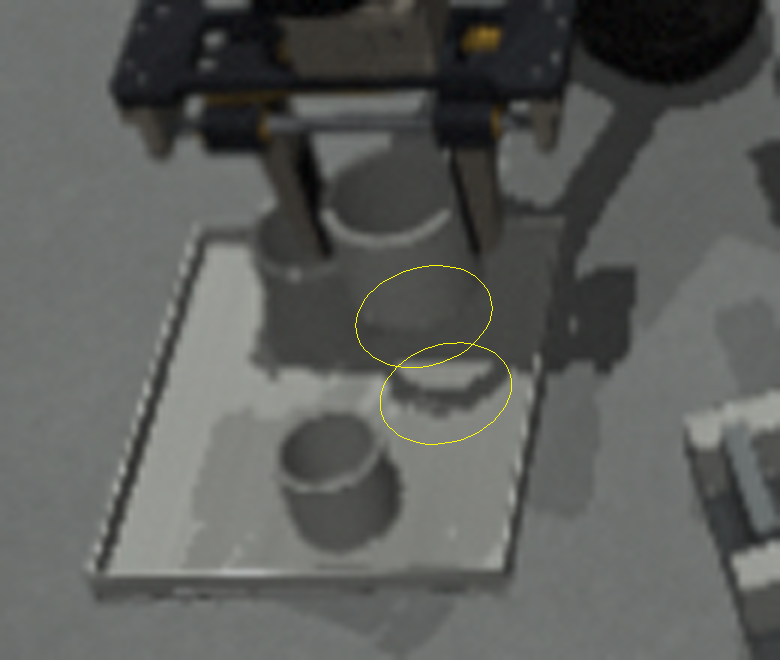

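View pics/top6c.png

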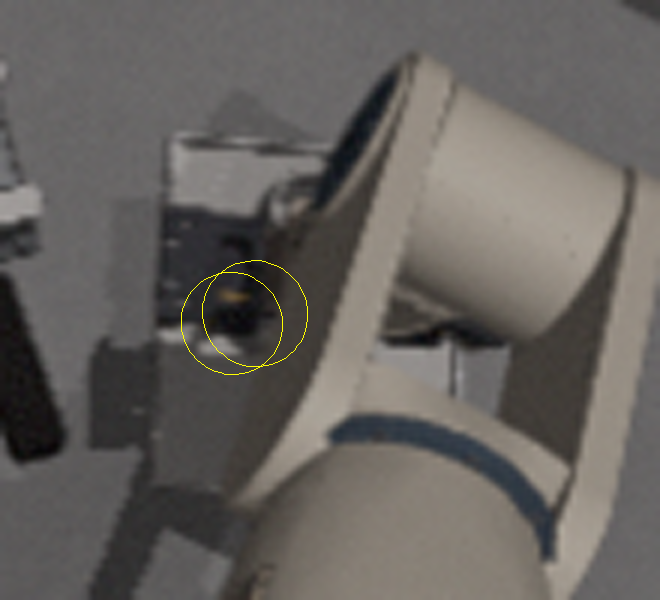

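Request:
{"api": "apply_moves", "payload": {
  "targets": [
    {"claw": 55, "dx": 0, "dy": 1, "dz": 20, "spin": 0},
    {"claw": 55, "dx": 0, "dy": 0, "dz": 25, "spin": 0},
    {"claw": 55, "dx": 0, "dy": 0, "dz": 20, "spin": 0},
    {"claw": 55, "dx": 0, "dy": 0, "dz": 12, "spin": 0},
    {"claw": 55, "dx": 0, "dy": 0, "dz": 8, "spin": 0}
  ]
}}

```text
time_s: 14.45
tcp_pos: [0.5035, -0.2858, 0.0372]
tool_rot: [[0.996, -0.087, 0.001], [-0.087, -0.996, -0.001], [0.001, 0.001, -1.0]]
contact_force: [-0.5, 0.5, -3.2]
finger_gap: 0.0646
```

```bash
python3 -c "
from h import *
to([.5017,-.2858,.0296])
"
```

```text
t 14.45 tcp [ 0.5035 -0.2858  0.0372] az_y -94.97 tilt [ 1.5e-03  6.0e-04 -1.0e+00] F [-0.5  0.5 -3.2] gap 64.58 j [-0.52  0.51  1.86  0.    0.77  1.14]
tool delta mm [-1.8  0.1  7.6] norm 7.8
```

Request:
{"api": "apply_moves", "payload": {
  "targets": [
    {"claw": 55, "dx": 0, "dy": 0, "dz": 2, "spin": 0},
    {"claw": 55, "dx": 0, "dy": 0, "dz": 1.5, "spin": 0},
    {"claw": 55, "dx": 0, "dy": 0, "dz": 1.5, "spin": 0},
    {"claw": 55, "dx": 0, "dy": 0, "dz": 1, "spin": 0},
    {"claw": 55, "dx": 0, "dy": 0, "dz": 0, "spin": 0}
  ]
}}

```text
time_s: 14.95
tcp_pos: [0.5028, -0.2855, 0.0309]
tool_rot: [[0.996, -0.087, 0.0], [-0.087, -0.996, -0.0], [0.0, 0.0, -1.0]]
contact_force: [-0.5, 0.3, -2.9]
finger_gap: 0.0647
```

Request:
{"api": "apply_moves", "payload": {
  "targets": [
    {"claw": 55, "dx": 0, "dy": 0, "dz": 0.5, "spin": 0},
    {"claw": 55, "dx": 0, "dy": 0, "dz": 0.5, "spin": 0},
    {"claw": 55, "dx": 0, "dy": 0, "dz": 0.5, "spin": 0},
    {"claw": 55, "dx": 0, "dy": 0, "dz": 0, "spin": 0},
    {"claw": 55, "dx": 0, "dy": 0, "dz": 0, "spin": 0}
  ]
}}

```text
time_s: 15.45
tcp_pos: [0.5027, -0.2855, 0.0295]
tool_rot: [[0.996, -0.087, 0.0], [-0.087, -0.996, -0.0], [0.0, 0.0, -1.0]]
contact_force: [-2.2, 0.6, 6.3]
finger_gap: 0.0645
```

Request:
{"api": "apply_moves", "payload": {
  "targets": [
    {"claw": 68, "dx": 0, "dy": 0, "dz": -0.4, "spin": 0},
    {"claw": 78, "dx": 0, "dy": 0, "dz": 0, "spin": 0},
    {"claw": 80, "dx": 0, "dy": 0, "dz": 0, "spin": 0},
    {"claw": 80, "dx": 0, "dy": 0, "dz": 0, "spin": 0},
    {"claw": 80, "dx": 0, "dy": 0, "dz": -2, "spin": 0}
  ]
}}

```text
time_s: 15.95
tcp_pos: [0.5025, -0.2853, 0.0313]
tool_rot: [[0.996, -0.087, -0.0], [-0.087, -0.996, 0.0], [-0.0, -0.0, -1.0]]
contact_force: [0.3, -0.6, 0.0]
finger_gap: 0.0797
```

Request:
{"api": "apply_moves", "payload": {
  "targets": [
    {"claw": 80, "dx": 0, "dy": 0, "dz": -8, "spin": 0},
    {"claw": 80, "dx": 0, "dy": 0, "dz": -20, "spin": 0},
    {"claw": 80, "dx": 0, "dy": 0, "dz": -30, "spin": 0},
    {"claw": 80, "dx": 0, "dy": 0, "dz": -40, "spin": 0},
    {"claw": 80, "dx": 0, "dy": 0, "dz": -50, "spin": 0}
  ]
}}

```text
time_s: 16.45
tcp_pos: [0.5015, -0.2848, 0.1803]
tool_rot: [[0.996, -0.087, -0.002], [-0.087, -0.996, 0.001], [-0.002, -0.001, -1.0]]
contact_force: [0.1, -0.8, -0.4]
finger_gap: 0.0802
```

Request:
{"api": "apply_moves", "payload": {
  "targets": [
    {"claw": 80, "dx": 0, "dy": 0, "dz": -50, "spin": 0},
    {"claw": 80, "dx": 0, "dy": 0, "dz": -50, "spin": 0},
    {"claw": 80, "dx": 0, "dy": 0, "dz": -50, "spin": 0},
    {"claw": 80, "dx": 0, "dy": 0, "dz": -50, "spin": 0},
    {"claw": 80, "dx": 0, "dy": 0, "dz": -40, "spin": 0}
  ]
}}

```text
time_s: 16.95
tcp_pos: [0.5024, -0.2853, 0.4237]
tool_rot: [[0.996, -0.087, 0.003], [-0.087, -0.996, -0.002], [0.003, 0.001, -1.0]]
contact_force: [0.2, -0.8, 0.3]
finger_gap: 0.08
```

```bash
python3 -c "
from h import *
st()
im=vision.capture('scene')[:,:,::-1];cv2.imwrite('pics/s7.png',im)
cv2.imwrite('pics/s7c.png',cv2.resize(im[140:310,80:420],None,fx=2.3,fy=2.3,interpolation=2))
"
```

```text
t 16.95 tcp [ 0.5024 -0.2853  0.4237] az_y -94.98 tilt [ 0.0029  0.0013 -1.    ] F [ 0.2 -0.8  0.3] gap 80.0 j [-0.52  0.15  1.45  0.    1.54  1.14]
```

View pics/s7c.png

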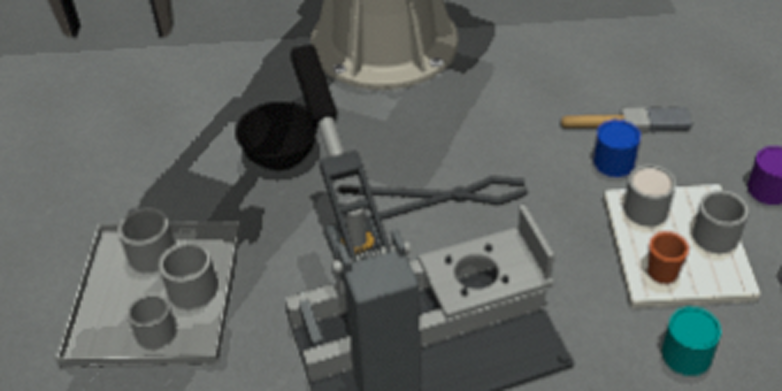

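Request:
{"api": "apply_moves", "payload": {
  "targets": [
    {"claw": 80, "dx": 0, "dy": 0, "dz": 0, "spin": -5},
    {"claw": 80, "dx": 0, "dy": 0, "dz": 0, "spin": -5},
    {"claw": 80, "dx": 0, "dy": 0, "dz": 0, "spin": -5},
    {"claw": 80, "dx": 0, "dy": 0, "dz": 0, "spin": -5},
    {"claw": 80, "dx": 0, "dy": 0, "dz": 0, "spin": 0}
  ]
}}

```text
time_s: 17.5
tcp_pos: [0.5024, -0.2853, 0.4197]
tool_rot: [[0.966, 0.26, 0.0], [0.26, -0.966, -0.0], [0.0, 0.0, -1.0]]
contact_force: [-0.1, 0.8, -0.7]
finger_gap: 0.0798
```

```bash
python3 -c "
from h import *
to([.4455,.333,.40])
"
```

```text
t 17.5 tcp [ 0.5024 -0.2853  0.4197] az_y -74.91 tilt [ 1.e-04  1.e-04 -1.e+00] F [-0.1  0.8 -0.7] gap 79.83 j [-0.52  0.15  1.46  0.    1.53  0.79]
tool delta mm [ 106.1 -611.7   19.7] norm 621.2
```

Request:
{"api": "apply_moves", "payload": {
  "targets": [
    {"claw": 84, "dx": 3, "dy": -15, "dz": 0, "spin": 0},
    {"claw": 84, "dx": 5, "dy": -30, "dz": 0, "spin": 0},
    {"claw": 84, "dx": 6, "dy": -35, "dz": 0, "spin": 0},
    {"claw": 84, "dx": 6, "dy": -35, "dz": 0, "spin": 0},
    {"claw": 84, "dx": 6, "dy": -35, "dz": 0, "spin": 0}
  ]
}}

```text
time_s: 18.0
tcp_pos: [0.4881, -0.1317, 0.4196]
tool_rot: [[0.967, 0.257, 0.0], [0.257, -0.967, 0.0], [0.0, -0.0, -1.0]]
contact_force: [0.6, -0.2, -0.6]
finger_gap: 0.0841
```

Request:
{"api": "apply_moves", "payload": {
  "targets": [
    {"claw": 84, "dx": 6, "dy": -35, "dz": 0, "spin": 0},
    {"claw": 84, "dx": 6, "dy": -35, "dz": 0, "spin": 0},
    {"claw": 84, "dx": 6, "dy": -35, "dz": 0, "spin": 0},
    {"claw": 84, "dx": 6, "dy": -35, "dz": 0, "spin": 0},
    {"claw": 84, "dx": 6, "dy": -35, "dz": 0, "spin": 0}
  ]
}}

```text
time_s: 18.5
tcp_pos: [0.4714, 0.0451, 0.4197]
tool_rot: [[0.966, 0.257, 0.0], [0.257, -0.966, 0.0], [0.0, -0.0, -1.0]]
contact_force: [0.2, 0.1, -0.4]
finger_gap: 0.0842
```

Request:
{"api": "apply_moves", "payload": {
  "targets": [
    {"claw": 84, "dx": 6, "dy": -35, "dz": 0, "spin": 0},
    {"claw": 84, "dx": 6, "dy": -35, "dz": 0, "spin": 0},
    {"claw": 84, "dx": 6, "dy": -35, "dz": 0, "spin": 0},
    {"claw": 84, "dx": 6, "dy": -35, "dz": 0, "spin": 0},
    {"claw": 84, "dx": 6, "dy": -35, "dz": 0, "spin": 0}
  ]
}}

```text
time_s: 19.0
tcp_pos: [0.4548, 0.2217, 0.4197]
tool_rot: [[0.966, 0.257, 0.0], [0.257, -0.966, 0.0], [0.0, -0.0, -1.0]]
contact_force: [-0.5, 0.2, 0.6]
finger_gap: 0.0843
```

Request:
{"api": "apply_moves", "payload": {
  "targets": [
    {"claw": 84, "dx": 6, "dy": -35, "dz": 0, "spin": 0},
    {"claw": 84, "dx": 6, "dy": -35, "dz": 5, "spin": 0},
    {"claw": 84, "dx": 6, "dy": -25, "dz": 15, "spin": 0},
    {"claw": 84, "dx": 2, "dy": -16, "dz": 20, "spin": 0},
    {"claw": 84, "dx": 0, "dy": 0, "dz": 0, "spin": 0}
  ]
}}

```text
time_s: 19.5
tcp_pos: [0.4443, 0.3335, 0.3768]
tool_rot: [[0.966, 0.26, -0.004], [0.26, -0.966, -0.002], [-0.004, 0.001, -1.0]]
contact_force: [-1.1, -1.0, -0.2]
finger_gap: 0.084
```

```bash
python3 -c "
from h import *
to([.4455,.333,.12])
"
```

```text
t 19.5 tcp [0.4443 0.3335 0.3768] az_y -74.96 tilt [-4.3e-03  9.0e-04 -1.0e+00] F [-1.1 -1.  -0.2] gap 83.99 j [0.64 0.13 1.57 0.   1.45 1.95]
tool delta mm [  2.1   0.5 256.8] norm 256.9
```

The filled ring is the pale-topped one at scene (363,219). The slab ring at (395,230) is open, and the blue (348,205), purple (417,216) and (434,258), and teal (381,289) pieces are excluded by colour. The enlarged crop z1 confirms this.

Request:
{"api": "apply_moves", "payload": {
  "targets": [
    {"claw": 84, "dx": 1, "dy": 0.5, "dz": 25, "spin": 0},
    {"claw": 84, "dx": 0, "dy": 0, "dz": 40, "spin": 0},
    {"claw": 84, "dx": 0, "dy": 0, "dz": 40, "spin": 0},
    {"claw": 84, "dx": 0, "dy": 0, "dz": 40, "spin": 0},
    {"claw": 84, "dx": 0, "dy": 0, "dz": 40, "spin": 0}
  ]
}}

```text
time_s: 20.0
tcp_pos: [0.4478, 0.3315, 0.1945]
tool_rot: [[0.966, 0.257, 0.001], [0.257, -0.966, 0.001], [0.002, -0.0, -1.0]]
contact_force: [0.8, 0.1, 0.3]
finger_gap: 0.0838
```

Request:
{"api": "apply_moves", "payload": {
  "targets": [
    {"claw": 84, "dx": 0, "dy": 0, "dz": 40, "spin": 0},
    {"claw": 84, "dx": 0, "dy": 0, "dz": 25, "spin": 0},
    {"claw": 84, "dx": 0, "dy": 0, "dz": 7, "spin": 0},
    {"claw": 84, "dx": 0, "dy": 0, "dz": 0, "spin": 0},
    {"claw": 84, "dx": 0, "dy": 0, "dz": 0, "spin": 0}
  ]
}}

```text
time_s: 20.5
tcp_pos: [0.4487, 0.3325, 0.1243]
tool_rot: [[0.966, 0.259, 0.002], [0.259, -0.966, 0.001], [0.002, -0.001, -1.0]]
contact_force: [-0.2, -0.3, -0.8]
finger_gap: 0.0838
```

```bash
cat > look.py <<'E'
from h import *
import sys
def look(name,n,x0,y0,w,h,F,circ=[]):
    im=vision.capture(n)[:,:,::-1].copy(); c=cv2.resize(im[y0:y0+h,x0:x0+w],None,fx=F,fy=F,interpolation=2)
    a=np.linspace(0,6.283,60)
    for x,y,z,r in circ:
        q=proj(n,np.c_[x+r*np.cos(a),y+r*np.sin(a),0*a+z]); cv2.polylines(c,[((q-[x0,y0]+.5)*F).astype(int)],True,(0,255,255),1)
    cv2.imwrite(f'pics/{name}.png',c)
E
python3 -c "
from look import *
p,R=st(); to([.4455,.333,.0446])
look('s8','scene',330,160,100,120,5,[(p[0],p[1],.078,.032),(p[0],p[1],.018,.032)])
"
```

```text
t 20.5 tcp [0.4487 0.3325 0.1243] az_y -75.02 tilt [ 2.2e-03 -8.0e-04 -1.0e+00] F [-0.2 -0.3 -0.8] gap 83.84 j [ 0.64  0.35  1.86 -0.    0.93  1.94]
t 20.5 tcp [0.4487 0.3325 0.1243] az_y -75.02 tilt [ 2.2e-03 -8.0e-04 -1.0e+00] F [-0.2 -0.3 -0.8] gap 83.84 j [ 0.64  0.35  1.86 -0.    0.93  1.94]
tool delta mm [-3.2 -1.2 79.7] norm 79.8
```

View pics/s8.png

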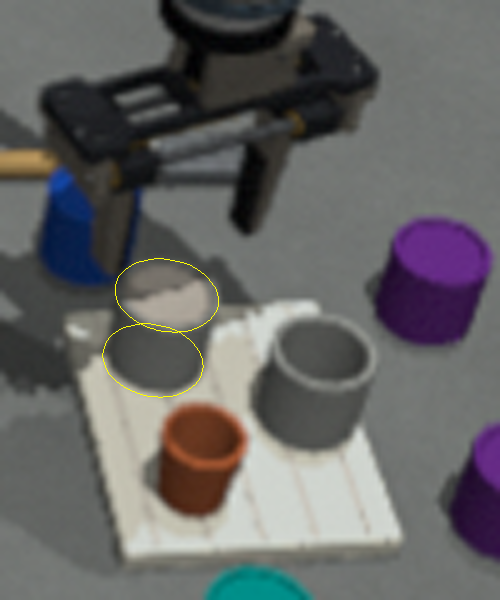

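Request:
{"api": "apply_moves", "payload": {
  "targets": [
    {"claw": 84, "dx": -2, "dy": -1, "dz": 15, "spin": 0},
    {"claw": 84, "dx": 0, "dy": 0, "dz": 20, "spin": 0},
    {"claw": 84, "dx": 0, "dy": 0, "dz": 20, "spin": 0},
    {"claw": 84, "dx": 0, "dy": 0, "dz": 15, "spin": 0},
    {"claw": 84, "dx": 0, "dy": 0, "dz": 9, "spin": 0}
  ]
}}

```text
time_s: 21.05
tcp_pos: [0.4461, 0.3328, 0.0439]
tool_rot: [[0.966, 0.259, 0.001], [0.259, -0.966, 0.001], [0.001, -0.0, -1.0]]
contact_force: [-0.6, -1.2, -0.2]
finger_gap: 0.0839
```

Request:
{"api": "apply_moves", "payload": {
  "targets": [
    {"claw": 60, "dx": 0, "dy": 0, "dz": 0, "spin": 0},
    {"claw": 60, "dx": 0, "dy": 0, "dz": 0, "spin": 0},
    {"claw": 60, "dx": 0, "dy": 0, "dz": 0, "spin": 0},
    {"claw": 60, "dx": 0, "dy": 0, "dz": 0, "spin": 0},
    {"claw": 60, "dx": 0, "dy": 0, "dz": 0, "spin": 0}
  ],
  "newtons": 5
}}

```text
time_s: 21.55
tcp_pos: [0.4464, 0.3332, 0.0446]
tool_rot: [[0.966, 0.259, 0.002], [0.259, -0.966, 0.002], [0.002, -0.001, -1.0]]
contact_force: [-1.3, 2.9, 7.2]
finger_gap: 0.0626
```

```bash
python3 -c "
from h import *
st()
"
```

```text
t 21.55 tcp [0.4464 0.3332 0.0446] az_y -74.99 tilt [ 0.0021 -0.0011 -1.    ] F [-1.3  2.9  7.2] gap 62.58 j [0.64 0.47 1.91 0.   0.76 1.95]
```

Request:
{"api": "apply_moves", "payload": {
  "targets": [
    {"claw": 60, "dx": 0, "dy": 0, "dz": 0, "spin": 0},
    {"claw": 60, "dx": 0, "dy": 0, "dz": 0, "spin": 0},
    {"claw": 60, "dx": 0, "dy": 0, "dz": 0, "spin": 0},
    {"claw": 60, "dx": 0, "dy": 0, "dz": 0, "spin": 0},
    {"claw": 60, "dx": 0, "dy": 0, "dz": 0, "spin": 0}
  ]
}}

```text
time_s: 22.05
tcp_pos: [0.4464, 0.3332, 0.0446]
tool_rot: [[0.966, 0.259, 0.002], [0.259, -0.966, 0.002], [0.002, -0.001, -1.0]]
contact_force: [-1.0, 1.7, 6.1]
finger_gap: 0.0625
```

```bash
python3 -c "
from look import *
p,R=st()
look('s9','scene',330,170,90,100,6,[(p[0],p[1],.078,.032),(p[0],p[1],.018,.032)])
"
```

```text
t 22.05 tcp [0.4464 0.3332 0.0446] az_y -74.98 tilt [ 0.002  -0.0011 -1.    ] F [-1.   1.7  6.1] gap 62.5 j [0.64 0.47 1.91 0.   0.76 1.95]
```

View pics/s9.png

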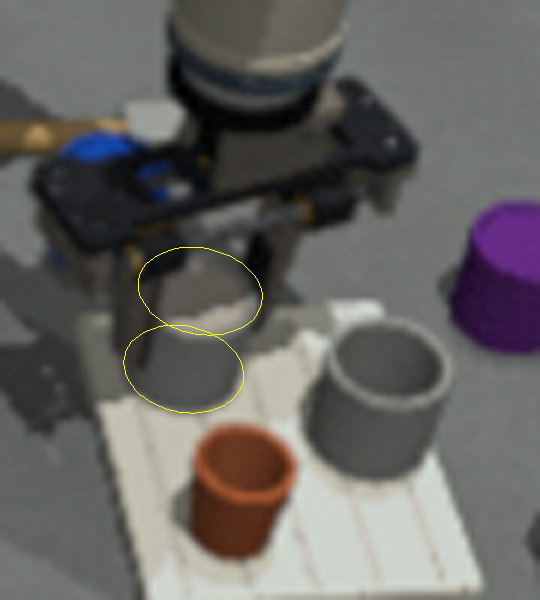

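Request:
{"api": "apply_moves", "payload": {
  "targets": [
    {"claw": 84, "dx": 0, "dy": 0, "dz": 0, "spin": 0},
    {"claw": 84, "dx": 0, "dy": 0, "dz": 0, "spin": 0},
    {"claw": 84, "dx": 0, "dy": 0, "dz": 0, "spin": 0},
    {"claw": 84, "dx": 0, "dy": 0, "dz": 0, "spin": -7},
    {"claw": 84, "dx": 0, "dy": 0, "dz": 0, "spin": -8.3}
  ]
}}

```text
time_s: 22.6
tcp_pos: [0.4454, 0.3322, 0.0433]
tool_rot: [[0.861, 0.509, -0.0], [0.509, -0.861, -0.0], [-0.001, 0.0, -1.0]]
contact_force: [-0.4, 0.4, -0.0]
finger_gap: 0.0839
```

Request:
{"api": "apply_moves", "payload": {
  "targets": [
    {"claw": 84, "dx": 0, "dy": 0, "dz": 0, "spin": -8.3},
    {"claw": 84, "dx": 0, "dy": 0, "dz": 0, "spin": -8.3},
    {"claw": 84, "dx": 0, "dy": 0, "dz": 0, "spin": -8.3},
    {"claw": 84, "dx": 0, "dy": 0, "dz": 0, "spin": -8.3},
    {"claw": 84, "dx": 0, "dy": 0, "dz": 0, "spin": -8.3}
  ]
}}

```text
time_s: 23.1
tcp_pos: [0.4454, 0.3322, 0.0433]
tool_rot: [[0.306, 0.952, -0.0], [0.952, -0.306, -0.0], [-0.001, -0.0, -1.0]]
contact_force: [0.3, 0.5, -0.2]
finger_gap: 0.0839
```

Request:
{"api": "apply_moves", "payload": {
  "targets": [
    {"claw": 84, "dx": 0, "dy": 0, "dz": 0, "spin": -8.3},
    {"claw": 84, "dx": 0, "dy": 0, "dz": 0, "spin": -8.3},
    {"claw": 84, "dx": 0, "dy": 0, "dz": 0, "spin": -8.3},
    {"claw": 84, "dx": 0, "dy": 0, "dz": 0, "spin": -8.3},
    {"claw": 84, "dx": 0, "dy": 0, "dz": 0, "spin": 0}
  ]
}}

```text
time_s: 23.6
tcp_pos: [0.4454, 0.3322, 0.0433]
tool_rot: [[-0.261, 0.965, -0.0], [0.965, 0.261, -0.0], [-0.0, -0.0, -1.0]]
contact_force: [0.2, -0.2, 0.4]
finger_gap: 0.0839
```

Request:
{"api": "apply_moves", "payload": {
  "targets": [
    {"claw": 60, "dx": 0, "dy": 0, "dz": 0, "spin": 0},
    {"claw": 60, "dx": 0, "dy": 0, "dz": 0, "spin": 0},
    {"claw": 60, "dx": 0, "dy": 0, "dz": 0, "spin": 0},
    {"claw": 60, "dx": 0, "dy": 0, "dz": 0, "spin": 0},
    {"claw": 60, "dx": 0, "dy": 0, "dz": 0, "spin": 0}
  ]
}}

```text
time_s: 24.1
tcp_pos: [0.4454, 0.3323, 0.0434]
tool_rot: [[-0.258, 0.966, -0.0], [0.966, 0.258, -0.0], [-0.0, -0.0, -1.0]]
contact_force: [-0.7, -0.4, -0.2]
finger_gap: 0.0655
```

```bash
python3 -c "
from look import *
p,R=st()
look('s10','scene',330,170,90,100,6,[(p[0],p[1],.078,.032),(p[0],p[1],.018,.032)])
"
```

```text
t 24.1 tcp [0.4454 0.3323 0.0434] az_y 14.98 tilt [-1.e-04 -3.e-04 -1.e+00] F [-0.7 -0.4 -0.2] gap 65.48 j [0.64 0.47 1.91 0.   0.76 0.38]
```

View pics/s10.png

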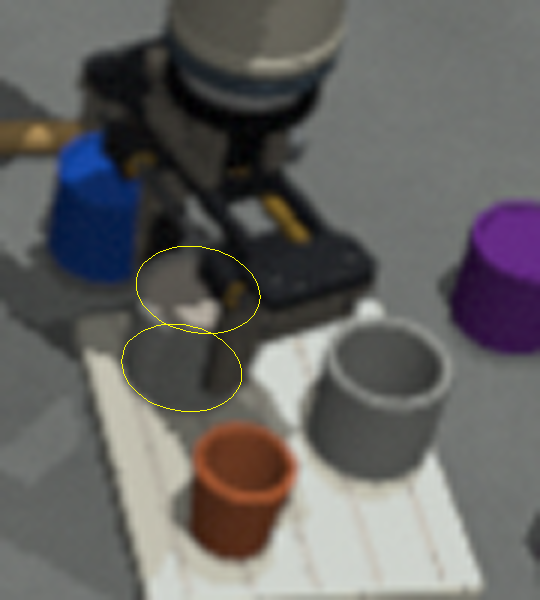

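Request:
{"api": "apply_moves", "payload": {
  "targets": [
    {"claw": 55, "dx": 0, "dy": 0, "dz": 0, "spin": 0},
    {"claw": 55, "dx": 0, "dy": 0, "dz": 0, "spin": 0},
    {"claw": 55, "dx": 0, "dy": 0, "dz": 0, "spin": 0},
    {"claw": 55, "dx": 0, "dy": 0, "dz": -2, "spin": 0},
    {"claw": 55, "dx": 0, "dy": 0, "dz": -4, "spin": 0}
  ],
  "newtons": 25
}}

```text
time_s: 24.65
tcp_pos: [0.4451, 0.3321, 0.0491]
tool_rot: [[-0.259, 0.966, -0.001], [0.966, 0.259, -0.001], [-0.0, -0.001, -1.0]]
contact_force: [-0.2, -1.1, -4.0]
finger_gap: 0.0645
```

Request:
{"api": "apply_moves", "payload": {
  "targets": [
    {"claw": 55, "dx": 0, "dy": 0, "dz": -10, "spin": 0},
    {"claw": 55, "dx": 0, "dy": 0, "dz": -20, "spin": 0},
    {"claw": 55, "dx": 0, "dy": 0, "dz": -35, "spin": 0},
    {"claw": 55, "dx": 0, "dy": 0, "dz": -40, "spin": 0},
    {"claw": 55, "dx": 0, "dy": 0, "dz": -30, "spin": 0}
  ]
}}

```text
time_s: 25.15
tcp_pos: [0.4459, 0.3327, 0.1875]
tool_rot: [[-0.259, 0.966, 0.002], [0.966, 0.259, 0.001], [0.001, 0.002, -1.0]]
contact_force: [0.2, 0.4, -4.1]
finger_gap: 0.0644
```

```bash
python3 -c "
from look import *
p,R=st(); to([.5605,.0792,.19])
look('s11','scene',260,120,160,150,5,[])
"
```

```text
t 25.15 tcp [0.4459 0.3327 0.1875] az_y 15.02 tilt [ 7.0e-04  1.9e-03 -1.0e+00] F [ 0.2  0.4 -4.1] gap 64.39 j [ 0.64  0.27  1.81 -0.    1.05  0.38]
t 25.15 tcp [0.4459 0.3327 0.1875] az_y 15.02 tilt [ 7.0e-04  1.9e-03 -1.0e+00] F [ 0.2  0.4 -4.1] gap 64.39 j [ 0.64  0.27  1.81 -0.    1.05  0.38]
tool delta mm [-274.5   44.9   -2.6] norm 278.2
```

View pics/s11.png

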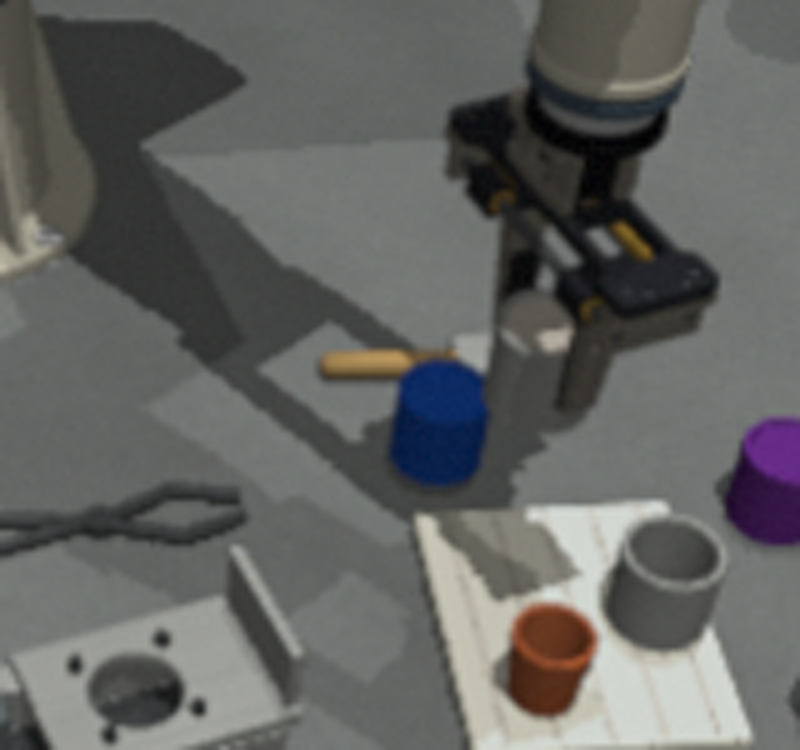

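```bash
python3 -c "
from look import *
p,R=st()
print(proj('scene',[.5605,.0792,.06]),proj('top',[.5605,.0792,.06]))
y=np.radians(15.0);d=[(.5605+.039*np.cos(y+k),.0792+.039*np.sin(y+k),.071,.005) for k in np.pi/4*np.array([1,3,5,7])]
look('s12','scene',255,220,75,65,10,[(.5605,.0792,.06,.028)]+d)
look('t12','top',240,150,70,60,10,[(.5605,.0792,.06,.028)]+d)
look('s13','scene',340,160,50,60,12,[(p[0],p[1],p[2]+.0346,.032),(p[0],p[1],p[2]-.0254,.032)])
"
```

```text
t 25.2 tcp [0.4479 0.3342 0.192 ] az_y 15.02 tilt [ 0.003   0.0077 -1.    ] F [2.  1.8 0.3] gap 64.71 j [0.64 0.27 1.81 0.   1.06 0.38]
[[287.24994504 257.01062646]] [[270.43201328 187.08618257]]
```

View pics/s12.png

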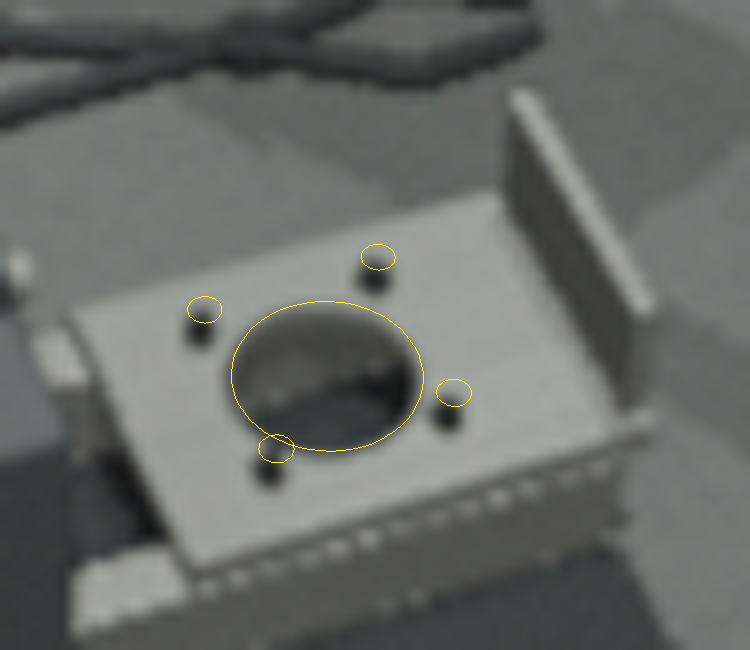

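View pics/t12.png

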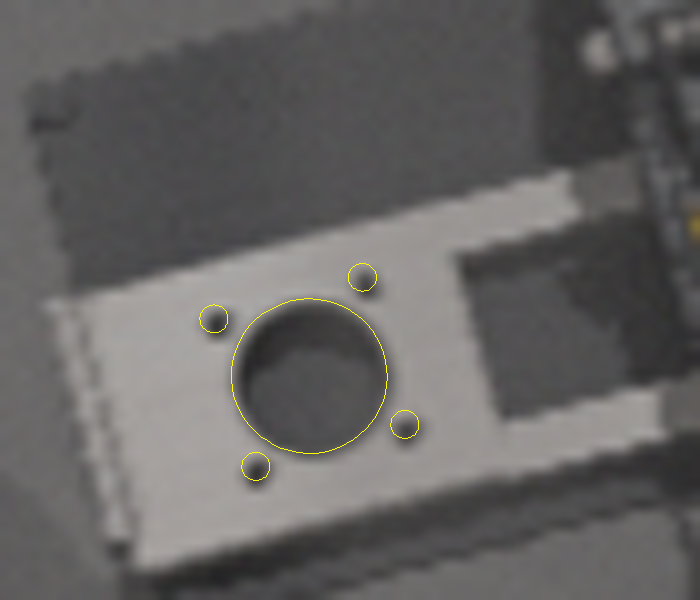

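View pics/s13.png

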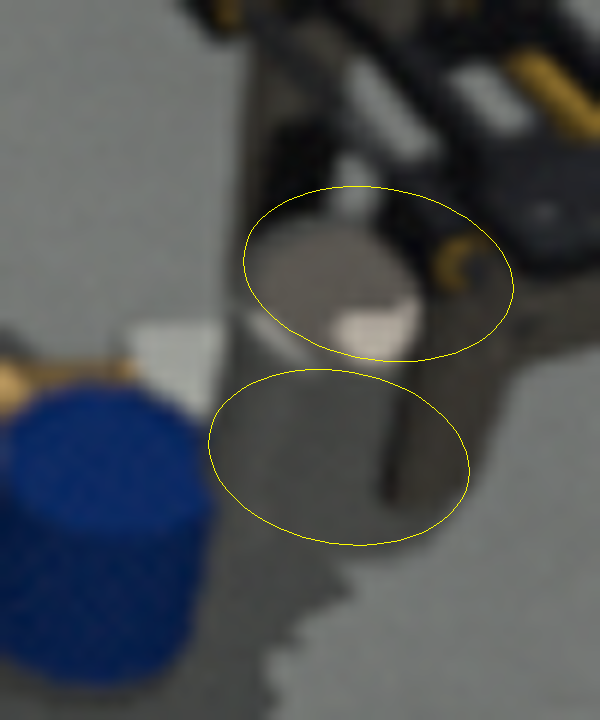

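```bash
python3 -c "
from look import *
p,R=st()
look('s14','scene',340,160,50,60,12,[(p[0],p[1],p[2]+.0346,.032),(p[0],p[1],p[2]-.0254,.032)])
to([.5605,.0789,.19])
"
```

```text
t 25.35 tcp [0.4455 0.3324 0.1846] az_y 15.02 tilt [ 4.e-04  1.e-03 -1.e+00] F [-0.4 -1.5 -5.6] gap 64.49 j [ 0.64  0.28  1.81 -0.    1.05  0.38]
t 25.4 tcp [0.4448 0.3319 0.1834] az_y 15.02 tilt [-5.0e-04 -1.4e-03 -1.0e+00] F [ 0.   0.6 -5.3] gap 64.66 j [0.64 0.28 1.81 0.   1.05 0.38]
tool delta mm [-274.3   46.2   -6.5] norm 278.2
```

View pics/s14.png

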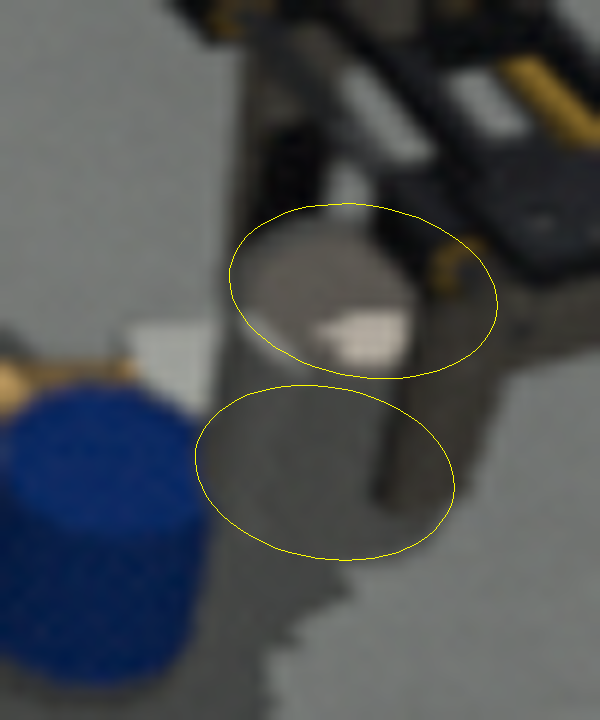

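Request:
{"api": "apply_moves", "payload": {
  "targets": [
    {"claw": 55, "dx": -10, "dy": 0, "dz": -6, "spin": 0},
    {"claw": 55, "dx": -20, "dy": 2, "dz": 0, "spin": 0},
    {"claw": 55, "dx": -25, "dy": 4, "dz": 0, "spin": 0},
    {"claw": 55, "dx": -25, "dy": 5, "dz": 0, "spin": 0},
    {"claw": 55, "dx": -25, "dy": 5, "dz": 0, "spin": 0}
  ]
}}

```text
time_s: 25.9
tcp_pos: [0.4878, 0.2333, 0.1892]
tool_rot: [[-0.259, 0.966, -0.002], [0.966, 0.259, -0.001], [-0.001, -0.003, -1.0]]
contact_force: [0.9, -0.0, -4.7]
finger_gap: 0.0647
```

Request:
{"api": "apply_moves", "payload": {
  "targets": [
    {"claw": 55, "dx": -25, "dy": 5, "dz": 0, "spin": 0},
    {"claw": 55, "dx": -25, "dy": 5, "dz": 0, "spin": 0},
    {"claw": 55, "dx": -25, "dy": 5, "dz": 0, "spin": 0},
    {"claw": 55, "dx": -25, "dy": 5, "dz": 0, "spin": 0},
    {"claw": 55, "dx": -25, "dy": 5, "dz": 0, "spin": 0}
  ]
}}

```text
time_s: 26.4
tcp_pos: [0.5442, 0.119, 0.1891]
tool_rot: [[-0.259, 0.966, -0.003], [0.966, 0.259, -0.001], [-0.0, -0.003, -1.0]]
contact_force: [-0.0, 0.9, -4.3]
finger_gap: 0.0647
```

Request:
{"api": "apply_moves", "payload": {
  "targets": [
    {"claw": 55, "dx": -20, "dy": 4, "dz": 0, "spin": 0},
    {"claw": 55, "dx": -15, "dy": 1, "dz": 0, "spin": 0},
    {"claw": 55, "dx": -7, "dy": 0, "dz": 0, "spin": 0},
    {"claw": 55, "dx": -2, "dy": 0, "dz": 0, "spin": 0},
    {"claw": 55, "dx": 0, "dy": 0, "dz": 0, "spin": 0}
  ]
}}

```text
time_s: 26.9
tcp_pos: [0.5606, 0.0799, 0.1902]
tool_rot: [[-0.259, 0.966, -0.001], [0.966, 0.259, 0.0], [0.0, -0.001, -1.0]]
contact_force: [-0.5, -0.4, -5.6]
finger_gap: 0.0646
```

```bash
python3 -c "
from look import *
to([.5605,.0789,.13])
"
```

```text
t 26.9 tcp [0.5606 0.0799 0.1902] az_y 15.01 tilt [ 4.e-04 -7.e-04 -1.e+00] F [-0.5 -0.4 -5.6] gap 64.63 j [ 0.14  0.29  1.78  0.    1.07 -0.12]
tool delta mm [-0.9 -0.3 60.2] norm 60.2
```

Request:
{"api": "apply_moves", "payload": {
  "targets": [
    {"claw": 55, "dx": -1, "dy": 0, "dz": 15, "spin": 0},
    {"claw": 55, "dx": 0, "dy": 0, "dz": 25, "spin": 0},
    {"claw": 55, "dx": 0, "dy": 0, "dz": 25, "spin": 0},
    {"claw": 55, "dx": 0, "dy": 0, "dz": 15, "spin": 0},
    {"claw": 55, "dx": 0, "dy": 0, "dz": 5, "spin": 0}
  ]
}}

```text
time_s: 27.4
tcp_pos: [0.5598, 0.0794, 0.1038]
tool_rot: [[-0.26, 0.966, -0.003], [0.966, 0.26, -0.0], [0.001, -0.003, -1.0]]
contact_force: [-0.7, -0.2, -4.6]
finger_gap: 0.0649
```

Request:
{"api": "apply_moves", "payload": {
  "targets": [
    {"claw": 55, "dx": 0, "dy": 0, "dz": 0, "spin": 0},
    {"claw": 55, "dx": 0, "dy": 0, "dz": 0, "spin": 0},
    {"claw": 55, "dx": 0, "dy": 0, "dz": 0, "spin": 0},
    {"claw": 55, "dx": 0, "dy": 0, "dz": 0, "spin": 0},
    {"claw": 55, "dx": 0, "dy": 0, "dz": 0, "spin": 0}
  ]
}}

```text
time_s: 27.9
tcp_pos: [0.5616, 0.0788, 0.1061]
tool_rot: [[-0.259, 0.966, 0.001], [0.966, 0.259, 0.0], [-0.0, 0.001, -1.0]]
contact_force: [-0.2, 0.1, -4.8]
finger_gap: 0.0648
```

```bash
python3 -c "
from look import *
p,R=st()
y=np.radians(15.0);d=[(.5605+.039*np.cos(y+k),.0789+.039*np.sin(y+k),.060,.005) for k in np.pi/4*np.array([1,3,5,7])]
look('s15','scene',255,200,75,75,10,[(p[0],p[1],p[2]+.0346,.032),(p[0],p[1],p[2]-.0254,.032)]+d)
to([.5605,.0789,.0854])
"
```

```text
t 27.9 tcp [0.5616 0.0788 0.1061] az_y 15.02 tilt [-1.e-04  1.e-03 -1.e+00] F [-0.2  0.1 -4.8] gap 64.79 j [ 0.14  0.39  1.85  0.    0.9  -0.13]
t 27.95 tcp [0.5615 0.0787 0.1059] az_y 15.02 tilt [-1.e-04  7.e-04 -1.e+00] F [ 0.3 -0.1 -4.3] gap 64.62 j [ 0.14  0.39  1.85  0.    0.9  -0.13]
tool delta mm [ 0.4 -0.9 20.5] norm 20.5
```

View pics/s15.png

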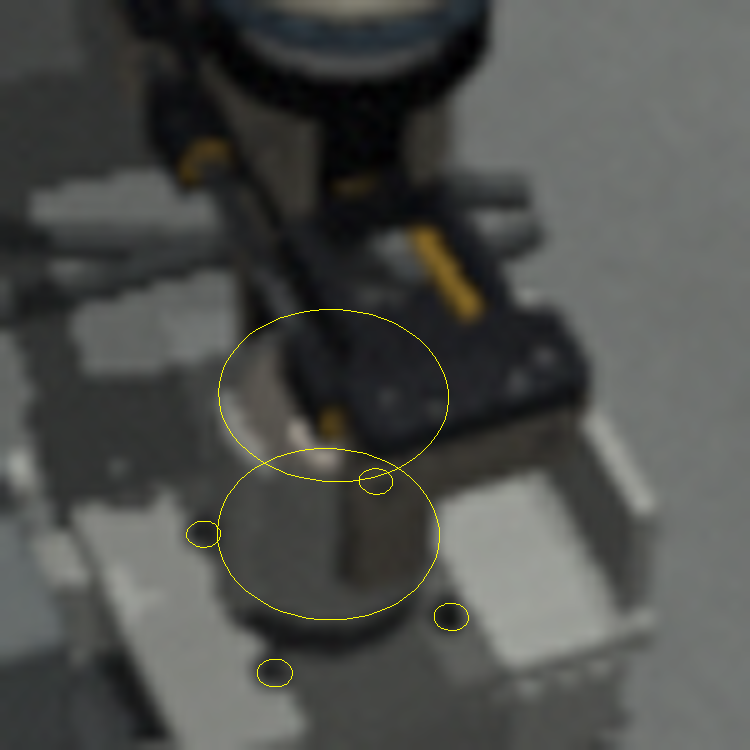

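Request:
{"api": "apply_moves", "payload": {
  "targets": [
    {"claw": 55, "dx": 0, "dy": -0.9, "dz": 3, "spin": 0},
    {"claw": 55, "dx": 0, "dy": 0, "dz": 4, "spin": 0},
    {"claw": 55, "dx": 0, "dy": 0, "dz": 3, "spin": 0},
    {"claw": 55, "dx": 0, "dy": 0, "dz": 2, "spin": 0},
    {"claw": 55, "dx": 0, "dy": 0, "dz": 0, "spin": 0}
  ]
}}

```text
time_s: 28.45
tcp_pos: [0.5601, 0.0784, 0.093]
tool_rot: [[-0.259, 0.966, -0.001], [0.966, 0.259, -0.0], [0.0, -0.001, -1.0]]
contact_force: [-0.7, -0.1, -4.0]
finger_gap: 0.0646
```

Request:
{"api": "apply_moves", "payload": {
  "targets": [
    {"claw": 55, "dx": 0, "dy": 0, "dz": 1, "spin": 0},
    {"claw": 55, "dx": 0, "dy": 0, "dz": 1, "spin": 0},
    {"claw": 55, "dx": 0, "dy": 0, "dz": 1, "spin": 0},
    {"claw": 55, "dx": 0, "dy": 0, "dz": 1, "spin": 0},
    {"claw": 55, "dx": 0, "dy": 0, "dz": 0, "spin": 0}
  ]
}}

```text
time_s: 28.95
tcp_pos: [0.5603, 0.0785, 0.0894]
tool_rot: [[-0.259, 0.966, -0.0], [0.966, 0.259, -0.0], [0.0, -0.0, -1.0]]
contact_force: [-0.5, -0.5, -5.0]
finger_gap: 0.0644
```

Request:
{"api": "apply_moves", "payload": {
  "targets": [
    {"claw": 55, "dx": 0, "dy": 0, "dz": 1, "spin": 0},
    {"claw": 55, "dx": 0, "dy": 0, "dz": 1, "spin": 0},
    {"claw": 55, "dx": 0, "dy": 0, "dz": 1, "spin": 0},
    {"claw": 55, "dx": 0, "dy": 0, "dz": 0.6, "spin": 0},
    {"claw": 55, "dx": 0, "dy": 0, "dz": 0, "spin": 0}
  ]
}}

```text
time_s: 29.45
tcp_pos: [0.5603, 0.0785, 0.0858]
tool_rot: [[-0.259, 0.966, -0.0], [0.966, 0.259, -0.0], [0.0, -0.0, -1.0]]
contact_force: [-1.2, 0.3, -5.2]
finger_gap: 0.0645
```

Request:
{"api": "apply_moves", "payload": {
  "targets": [
    {"claw": 55, "dx": 0, "dy": 0, "dz": 0.3, "spin": 0},
    {"claw": 55, "dx": 0, "dy": 0, "dz": 0.3, "spin": 0},
    {"claw": 55, "dx": 0, "dy": 0, "dz": 0.3, "spin": 0},
    {"claw": 55, "dx": 0, "dy": 0, "dz": 0, "spin": 0},
    {"claw": 55, "dx": 0, "dy": 0, "dz": 0, "spin": 0}
  ]
}}

```text
time_s: 29.95
tcp_pos: [0.5605, 0.0785, 0.0854]
tool_rot: [[-0.259, 0.966, 0.0], [0.966, 0.259, 0.0], [-0.0, 0.0, -1.0]]
contact_force: [-3.4, 0.3, 5.3]
finger_gap: 0.0646
```

Request:
{"api": "apply_moves", "payload": {
  "targets": [
    {"claw": 68, "dx": 0, "dy": 0, "dz": -0.5, "spin": 0},
    {"claw": 80, "dx": 0, "dy": 0, "dz": 0, "spin": 0},
    {"claw": 84, "dx": 0, "dy": 0, "dz": 0, "spin": 0},
    {"claw": 84, "dx": 0, "dy": 0, "dz": 0, "spin": 0},
    {"claw": 84, "dx": 0, "dy": 0, "dz": -2, "spin": 0}
  ]
}}

```text
time_s: 30.45
tcp_pos: [0.5603, 0.0785, 0.0873]
tool_rot: [[-0.259, 0.966, -0.0], [0.966, 0.259, -0.0], [0.0, -0.0, -1.0]]
contact_force: [0.6, -1.1, 0.7]
finger_gap: 0.0841
```

Request:
{"api": "apply_moves", "payload": {
  "targets": [
    {"claw": 84, "dx": 0, "dy": 0, "dz": -8, "spin": 0},
    {"claw": 84, "dx": 0, "dy": 0, "dz": -20, "spin": 0},
    {"claw": 84, "dx": 0, "dy": 0, "dz": -30, "spin": 0},
    {"claw": 84, "dx": 0, "dy": 0, "dz": -35, "spin": 0},
    {"claw": 84, "dx": 5, "dy": 0, "dz": -20, "spin": 0}
  ]
}}

```text
time_s: 30.95
tcp_pos: [0.5603, 0.0832, 0.2039]
tool_rot: [[-0.259, 0.966, 0.003], [0.966, 0.259, 0.0], [-0.001, 0.003, -1.0]]
contact_force: [-0.0, 0.2, 0.7]
finger_gap: 0.084
```

Request:
{"api": "apply_moves", "payload": {
  "targets": [
    {"claw": 20, "dx": 20, "dy": 0, "dz": 0, "spin": 0},
    {"claw": 20, "dx": 30, "dy": 0, "dz": 0, "spin": 0},
    {"claw": 20, "dx": 30, "dy": 0, "dz": 0, "spin": 0},
    {"claw": 20, "dx": 20, "dy": 0, "dz": 0, "spin": 0},
    {"claw": 20, "dx": 10, "dy": 0, "dz": 0, "spin": 0}
  ]
}}

```text
time_s: 31.45
tcp_pos: [0.5302, 0.191, 0.2011]
tool_rot: [[-0.26, 0.965, 0.001], [0.965, 0.26, 0.0], [0.0, 0.001, -1.0]]
contact_force: [-0.1, 0.1, -0.3]
finger_gap: 0.0458
```

```bash
python3 -c "
from look import *
s=np.array([.5605,.0787]);y=np.radians(15);py=np.array([-np.sin(y),np.cos(y)])
to([*(s+.114*py),.075])
look('s16','scene',230,150,110,130,5.5,[(.5605,.0787,.12,.032),(.5605,.0787,.06,.032)])
look('t16','top',230,140,90,75,8,[(.5605,.0787,.12,.032)])
"
```

```text
t 31.45 tcp [0.5302 0.191  0.2011] az_y 15.09 tilt [ 3.e-04  6.e-04 -1.e+00] F [-0.1  0.1 -0.3] gap 45.82 j [0.34 0.27 1.78 0.   1.09 0.08]
tool delta mm [-2.400e+00  1.000e-01  1.261e+02] norm 126.2
```

View pics/s16.png

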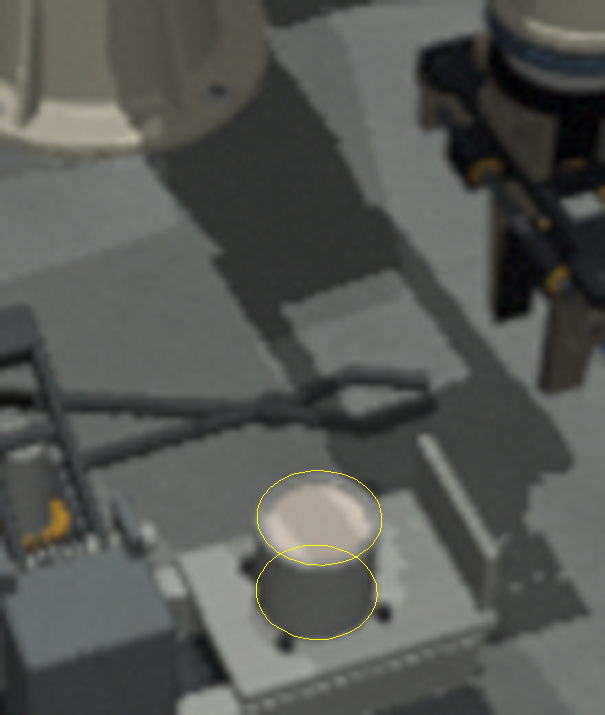

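Request:
{"api": "apply_moves", "payload": {
  "targets": [
    {"claw": 20, "dx": 0, "dy": 0, "dz": 20, "spin": 0},
    {"claw": 20, "dx": 0, "dy": 0, "dz": 35, "spin": 0},
    {"claw": 20, "dx": 0, "dy": 0, "dz": 35, "spin": 0},
    {"claw": 20, "dx": 0, "dy": 0, "dz": 25, "spin": 0},
    {"claw": 20, "dx": 0, "dy": 0, "dz": 11, "spin": 0}
  ]
}}

```text
time_s: 32.05
tcp_pos: [0.5295, 0.1881, 0.0723]
tool_rot: [[-0.258, 0.966, -0.003], [0.966, 0.258, -0.001], [-0.001, -0.003, -1.0]]
contact_force: [0.2, -0.0, 1.1]
finger_gap: 0.0198
```

```bash
python3 -c "
from look import *
s=np.array([.5605,.0787]);y=np.radians(15);py=np.array([-np.sin(y),np.cos(y)])
to([*(s+.094*py),.075])
look('s17','scene',230,150,120,130,5.5)
"
```

```text
t 32.05 tcp [0.5295 0.1881 0.0723] az_y 14.98 tilt [-5.0e-04 -3.3e-03 -1.0e+00] F [ 0.2 -0.   1.1] gap 19.82 j [ 0.34  0.43  1.88 -0.    0.83  0.08]
tool delta mm [-19.6   1.6  -2.7] norm 19.9
```

View pics/s17.png

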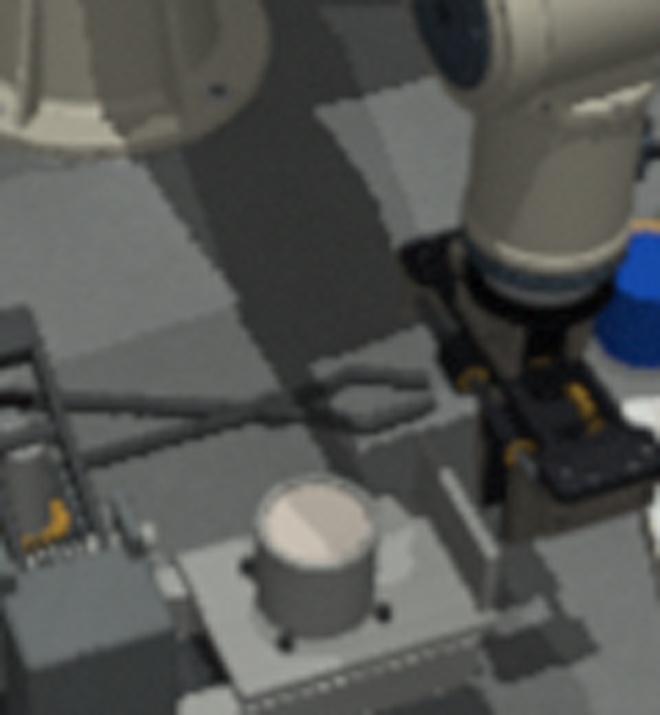

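Request:
{"api": "apply_moves", "payload": {
  "targets": [
    {"claw": 20, "dx": -6, "dy": 1, "dz": -2, "spin": 0},
    {"claw": 20, "dx": -6, "dy": 0, "dz": 0, "spin": 0},
    {"claw": 20, "dx": -4, "dy": 0, "dz": 0, "spin": 0},
    {"claw": 20, "dx": -3, "dy": 0, "dz": 0, "spin": 0},
    {"claw": 20, "dx": -4, "dy": 0, "dz": 0, "spin": 0}
  ]
}}

```text
time_s: 32.6
tcp_pos: [0.5381, 0.1677, 0.0773]
tool_rot: [[-0.259, 0.966, 0.001], [0.966, 0.259, 0.001], [0.001, 0.001, -1.0]]
contact_force: [-0.5, 3.1, 1.6]
finger_gap: 0.0198
```

Request:
{"api": "apply_moves", "payload": {
  "targets": [
    {"claw": 20, "dx": -5, "dy": 0, "dz": 0, "spin": 0},
    {"claw": 20, "dx": -6, "dy": 0, "dz": 0, "spin": 0},
    {"claw": 20, "dx": -7, "dy": 0, "dz": 0, "spin": 0},
    {"claw": 20, "dx": -8, "dy": 0, "dz": 0, "spin": 0},
    {"claw": 20, "dx": -8, "dy": 0, "dz": 0, "spin": 0}
  ]
}}

```text
time_s: 33.1
tcp_pos: [0.5464, 0.1341, 0.0765]
tool_rot: [[-0.259, 0.966, -0.0], [0.966, 0.259, -0.0], [0.0, -0.0, -1.0]]
contact_force: [-0.8, 4.1, 2.6]
finger_gap: 0.0198
```

```bash
python3 -c "
from look import *
s=np.array([.5605,.0787]);y=np.radians(15);py=np.array([-np.sin(y),np.cos(y)])
to([*(s-.056*py),.075])
look('s18','scene',200,150,150,150,5)
"
```

```text
t 33.1 tcp [0.5464 0.1341 0.0765] az_y 15.02 tilt [ 0.e+00 -2.e-04 -1.e+00] F [-0.8  4.1  2.6] gap 19.82 j [ 0.24  0.43  1.88  0.    0.84 -0.02]
tool delta mm [-113.1   -0.8    1.5] norm 113.2
```

View pics/s18.png

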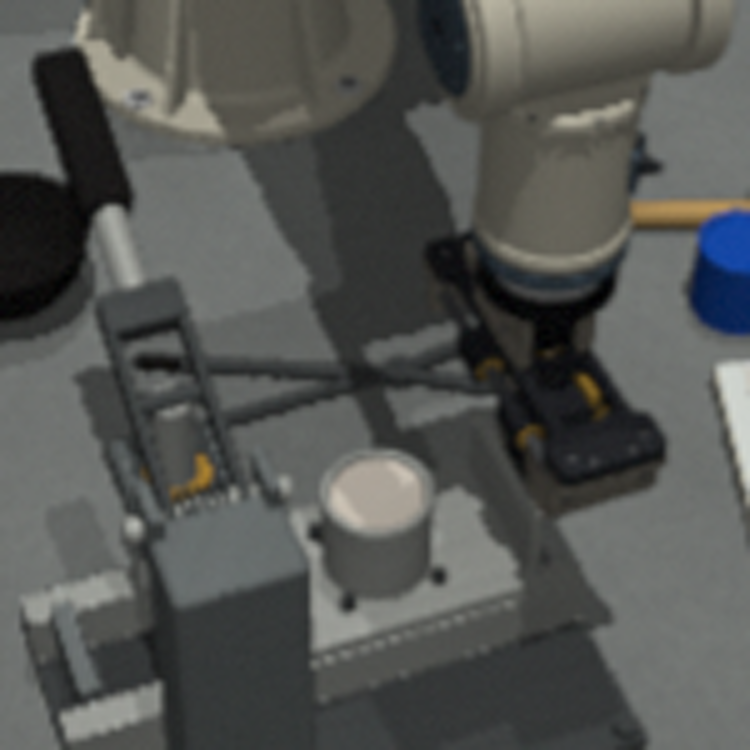

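Request:
{"api": "apply_moves", "payload": {
  "targets": [
    {"claw": 20, "dx": -9, "dy": 0, "dz": 0, "spin": 0},
    {"claw": 20, "dx": -10, "dy": 0, "dz": 0, "spin": 0},
    {"claw": 20, "dx": -11, "dy": 0, "dz": 0, "spin": 0},
    {"claw": 20, "dx": -12, "dy": 0, "dz": 0, "spin": 0},
    {"claw": 20, "dx": -12, "dy": 0, "dz": 0, "spin": 0}
  ]
}}

```text
time_s: 33.65
tcp_pos: [0.5599, 0.0815, 0.0762]
tool_rot: [[-0.259, 0.966, -0.001], [0.966, 0.259, -0.0], [0.0, -0.001, -1.0]]
contact_force: [-3.9, 2.1, 0.5]
finger_gap: 0.02
```

Request:
{"api": "apply_moves", "payload": {
  "targets": [
    {"claw": 20, "dx": -12, "dy": 0, "dz": 0, "spin": 0},
    {"claw": 20, "dx": -12, "dy": 0, "dz": 0, "spin": 0},
    {"claw": 20, "dx": -10, "dy": 0, "dz": 0, "spin": 0},
    {"claw": 20, "dx": -7, "dy": 0, "dz": 0, "spin": 0},
    {"claw": 20, "dx": -5, "dy": 0, "dz": 0, "spin": 0}
  ]
}}

```text
time_s: 34.15
tcp_pos: [0.5725, 0.0375, 0.0765]
tool_rot: [[-0.259, 0.966, 0.0], [0.966, 0.259, -0.0], [-0.0, 0.0, -1.0]]
contact_force: [-3.1, 1.4, -0.4]
finger_gap: 0.0196
```

Request:
{"api": "apply_moves", "payload": {
  "targets": [
    {"claw": 20, "dx": -3, "dy": 0, "dz": 0, "spin": 0},
    {"claw": 20, "dx": -2, "dy": 0, "dz": 0, "spin": 0},
    {"claw": 20, "dx": -2, "dy": 0, "dz": 0, "spin": 0},
    {"claw": 20, "dx": -1, "dy": 0, "dz": 0, "spin": 0},
    {"claw": 20, "dx": 0, "dy": 0, "dz": 0, "spin": 0}
  ]
}}

```text
time_s: 34.65
tcp_pos: [0.5745, 0.0305, 0.0766]
tool_rot: [[-0.259, 0.966, 0.0], [0.966, 0.259, -0.0], [-0.0, 0.0, -1.0]]
contact_force: [-1.3, 1.0, -0.4]
finger_gap: 0.0197
```

```bash
python3 -c "
from look import *
s=np.array([.5605,.0787]);y=np.radians(15);py=np.array([-np.sin(y),np.cos(y)])
to([*(s-.056*py),.075])
"
```

```text
t 34.65 tcp [0.5745 0.0305 0.0766] az_y 15.03 tilt [-2.e-04  4.e-04 -1.e+00] F [-1.3  1.  -0.4] gap 19.71 j [ 0.05  0.44  1.85 -0.    0.85 -0.21]
tool delta mm [-5.8 -1.1  1.6] norm 6.1
```

Request:
{"api": "apply_moves", "payload": {
  "targets": [
    {"claw": 20, "dx": -1, "dy": 0, "dz": 0, "spin": 0},
    {"claw": 20, "dx": -1, "dy": 0, "dz": 0, "spin": 0},
    {"claw": 20, "dx": -1, "dy": 0, "dz": 0, "spin": 0},
    {"claw": 20, "dx": -1, "dy": 0, "dz": 0, "spin": 0},
    {"claw": 20, "dx": -0.5, "dy": 0, "dz": 0, "spin": 0}
  ]
}}

```text
time_s: 35.15
tcp_pos: [0.5757, 0.026, 0.0766]
tool_rot: [[-0.259, 0.966, 0.0], [0.966, 0.259, 0.0], [-0.0, 0.0, -1.0]]
contact_force: [-1.1, 2.2, 1.0]
finger_gap: 0.0196
```

Request:
{"api": "apply_moves", "payload": {
  "targets": [
    {"claw": 20, "dx": -0.5, "dy": 0, "dz": 0, "spin": 0},
    {"claw": 20, "dx": -0.5, "dy": 0, "dz": 0, "spin": 0},
    {"claw": 20, "dx": -0.5, "dy": 0, "dz": 0, "spin": 0},
    {"claw": 20, "dx": -0.5, "dy": 0, "dz": 0, "spin": 0},
    {"claw": 20, "dx": -0.5, "dy": 0, "dz": 0, "spin": 0}
  ]
}}

```text
time_s: 35.65
tcp_pos: [0.5758, 0.0254, 0.0766]
tool_rot: [[-0.258, 0.966, -0.001], [0.966, 0.258, 0.003], [0.003, 0.0, -1.0]]
contact_force: [-3.3, 14.8, 2.2]
finger_gap: 0.02
```

Request:
{"api": "apply_moves", "payload": {
  "targets": [
    {"claw": 20, "dx": 4, "dy": 0, "dz": 0, "spin": 0},
    {"claw": 20, "dx": 8, "dy": 0, "dz": 0, "spin": 0},
    {"claw": 20, "dx": 15, "dy": 0, "dz": 0, "spin": 0},
    {"claw": 20, "dx": 10, "dy": 0, "dz": -10, "spin": 0},
    {"claw": 20, "dx": 0, "dy": 0, "dz": -25, "spin": 0}
  ]
}}

```text
time_s: 36.15
tcp_pos: [0.5645, 0.061, 0.1106]
tool_rot: [[-0.261, 0.965, -0.004], [0.965, 0.261, -0.0], [0.001, -0.004, -1.0]]
contact_force: [0.4, -0.7, 0.2]
finger_gap: 0.0202
```

Request:
{"api": "apply_moves", "payload": {
  "targets": [
    {"claw": 0, "dx": 0, "dy": 0, "dz": -35, "spin": 0},
    {"claw": 0, "dx": 0, "dy": 0, "dz": -45, "spin": 0},
    {"claw": 0, "dx": 0, "dy": 0, "dz": -50, "spin": 0},
    {"claw": 0, "dx": 0, "dy": 0, "dz": -50, "spin": 0},
    {"claw": 0, "dx": 0, "dy": 0, "dz": -50, "spin": 0}
  ]
}}

```text
time_s: 36.65
tcp_pos: [0.5658, 0.0601, 0.3446]
tool_rot: [[-0.26, 0.966, 0.001], [0.966, 0.26, -0.0], [-0.0, 0.001, -1.0]]
contact_force: [0.8, 0.2, 0.0]
finger_gap: 0.0004
```

Request:
{"api": "apply_moves", "payload": {
  "targets": [
    {"claw": 0, "dx": 0, "dy": 0, "dz": -40, "spin": 0},
    {"claw": 0, "dx": 0, "dy": 0, "dz": -20, "spin": 0},
    {"claw": 0, "dx": 0, "dy": 0, "dz": 0, "spin": 0},
    {"claw": 0, "dx": 0, "dy": 0, "dz": 0, "spin": 0},
    {"claw": 0, "dx": 0, "dy": 0, "dz": 0, "spin": 0}
  ]
}}

```text
time_s: 37.15
tcp_pos: [0.5657, 0.0596, 0.3998]
tool_rot: [[-0.259, 0.966, -0.003], [0.966, 0.259, -0.0], [0.0, -0.003, -1.0]]
contact_force: [0.2, -0.9, 0.1]
finger_gap: 0.0005
```

```bash
python3 -c "
from look import *
to([.4564,-.1045,.40])
y=np.radians(15);O=np.array([.5993,-.0662]);px=np.array([np.cos(y),np.sin(y)]);py=np.array([-px[1],px[0]])
g=[(*(O-.1428*px),.306,.004),(*(O+.084*py),.084,.004),(*(O+.150*py*0),.12,.032)]
look('s19','scene',200,150,130,150,5,g)
look('t19','top',240,125,110,110,7,g)
"
```

```text
t 37.15 tcp [0.5657 0.0596 0.3998] az_y 15.04 tilt [ 3.0e-04 -2.5e-03 -1.0e+00] F [ 0.2 -0.9  0.1] gap 0.53 j [ 0.1   0.14  1.51 -0.    1.5  -0.16]
tool delta mm [-130.2 -148.1    0.2] norm 197.2
```

View pics/s19.png

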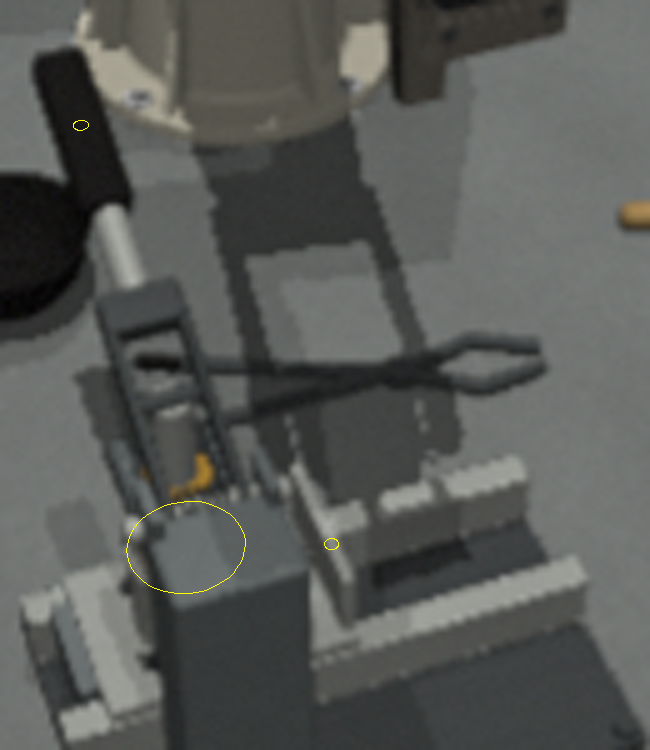

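View pics/t19.png

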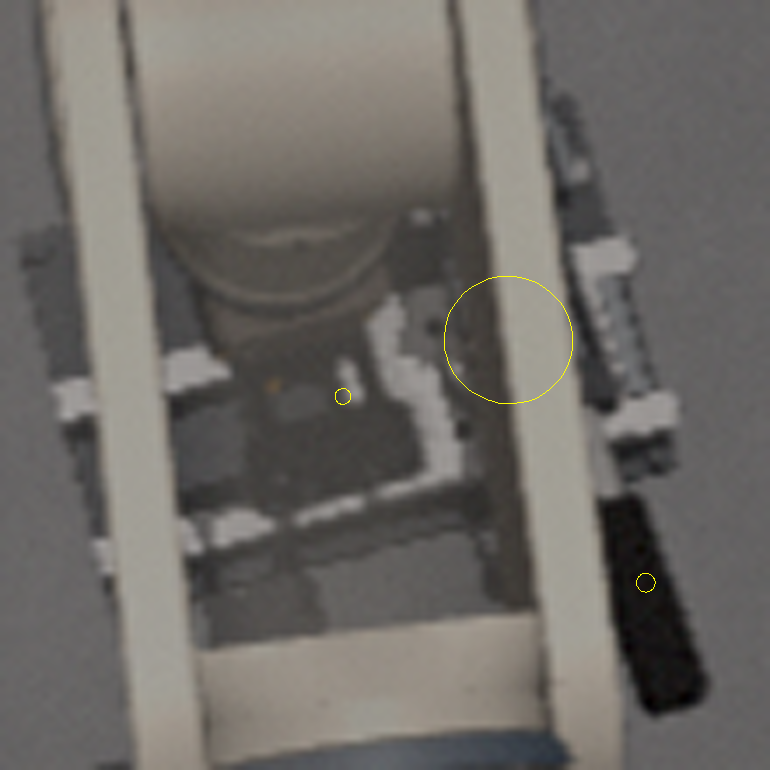

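Request:
{"api": "apply_moves", "payload": {
  "targets": [
    {"claw": 0, "dx": -10, "dy": -12, "dz": 0, "spin": 0},
    {"claw": 0, "dx": -20, "dy": -22, "dz": 0, "spin": 0},
    {"claw": 0, "dx": -25, "dy": -28, "dz": 0, "spin": 0},
    {"claw": 0, "dx": -25, "dy": -28, "dz": 0, "spin": 0},
    {"claw": 0, "dx": -25, "dy": -28, "dz": 0, "spin": 0}
  ]
}}

```text
time_s: 37.75
tcp_pos: [0.4779, -0.0741, 0.4009]
tool_rot: [[-0.259, 0.966, -0.001], [0.966, 0.259, -0.0], [0.0, -0.001, -1.0]]
contact_force: [0.8, -0.3, -0.4]
finger_gap: 0.0004
```

Request:
{"api": "apply_moves", "payload": {
  "targets": [
    {"claw": 0, "dx": -15, "dy": -20, "dz": 0, "spin": 0},
    {"claw": 0, "dx": -8, "dy": -8, "dz": 5, "spin": 0},
    {"claw": 0, "dx": -2, "dy": -2, "dz": 15, "spin": 0},
    {"claw": 0, "dx": 0, "dy": 0, "dz": 20, "spin": 0},
    {"claw": 0, "dx": 0, "dy": 0, "dz": 20, "spin": 0}
  ]
}}

```text
time_s: 38.25
tcp_pos: [0.4571, -0.1046, 0.3403]
tool_rot: [[-0.259, 0.966, 0.0], [0.966, 0.259, 0.0], [0.0, 0.0, -1.0]]
contact_force: [0.2, -0.3, -1.0]
finger_gap: 0.0007
```

```bash
python3 -c "
from look import *
to([.4564,-.1045,.32])
look('s20','scene',190,100,130,150,5)
"
```

```text
t 38.25 tcp [ 0.4571 -0.1046  0.3403] az_y 14.99 tilt [ 1.e-04  1.e-04 -1.e+00] F [ 0.2 -0.3 -1. ] gap 0.68 j [-0.23 -0.    1.79  0.    1.36 -0.49]
tool delta mm [ 0.3 -0.6 20.3] norm 20.3
```

View pics/s20.png

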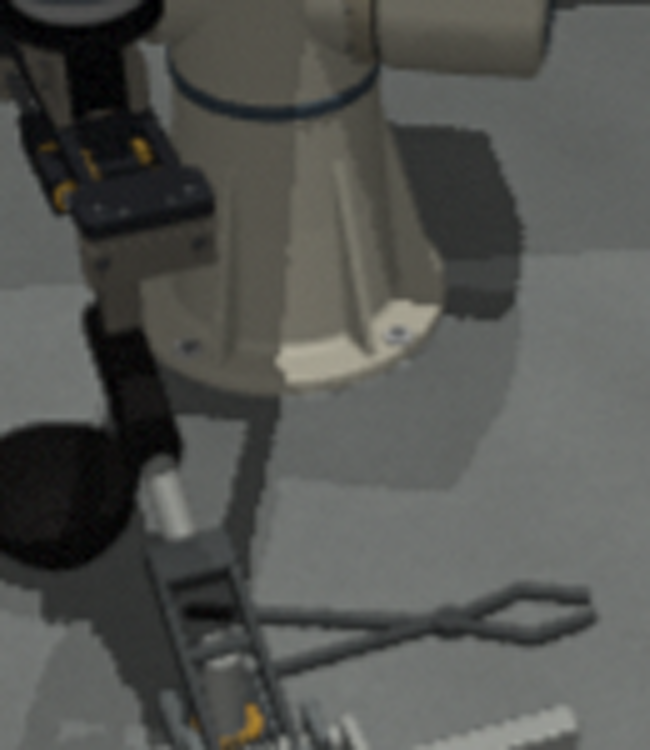

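Request:
{"api": "apply_moves", "payload": {
  "targets": [
    {"claw": 0, "dx": 0, "dy": 0, "dz": 8, "spin": 0},
    {"claw": 0, "dx": 0, "dy": 0, "dz": 6, "spin": 0},
    {"claw": 0, "dx": 0, "dy": 0, "dz": 6, "spin": 0},
    {"claw": 0, "dx": 0, "dy": 0, "dz": 6, "spin": 0},
    {"claw": 0, "dx": 0, "dy": 0, "dz": 6, "spin": 0}
  ]
}}

```text
time_s: 38.8
tcp_pos: [0.4575, -0.1045, 0.3093]
tool_rot: [[-0.259, 0.966, 0.001], [0.966, 0.259, -0.0], [-0.0, 0.001, -1.0]]
contact_force: [0.8, -0.2, 1.8]
finger_gap: 0.0004
```

Request:
{"api": "apply_moves", "payload": {
  "targets": [
    {"claw": 0, "dx": 0, "dy": 0, "dz": 8, "spin": 0},
    {"claw": 0, "dx": 0, "dy": 0, "dz": 10, "spin": 0},
    {"claw": 0, "dx": 0, "dy": 0, "dz": 10, "spin": 0},
    {"claw": 0, "dx": 0, "dy": 0, "dz": 10, "spin": 0},
    {"claw": 0, "dx": 0, "dy": 0, "dz": 10, "spin": 0}
  ]
}}

```text
time_s: 39.3
tcp_pos: [0.4571, -0.1045, 0.2605]
tool_rot: [[-0.259, 0.966, -0.0], [0.966, 0.259, 0.0], [0.0, -0.0, -1.0]]
contact_force: [-1.4, -0.2, 3.4]
finger_gap: 0.0003
```

```bash
python3 -c "
from look import *
to([.4564,-.1045,.141])
look('s21','scene',190,130,130,150,5)
"
```

```text
t 39.3 tcp [ 0.4571 -0.1045  0.2605] az_y 15.02 tilt [ 1.e-04 -5.e-04 -1.e+00] F [-1.4 -0.2  3.4] gap 0.32 j [-0.23  0.06  1.9  -0.    1.18 -0.49]
tool delta mm [ 1.000e-01 -6.000e-01  1.195e+02] norm 119.5
```

View pics/s21.png

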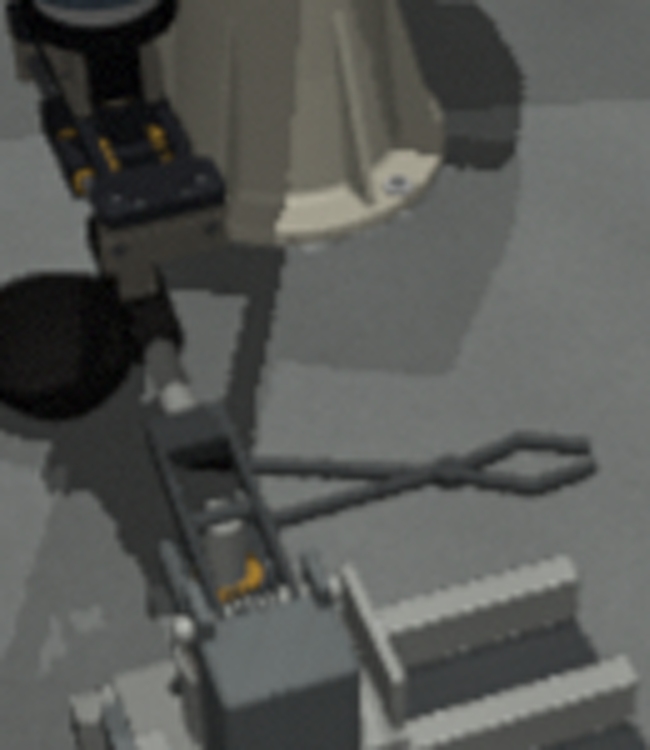

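Request:
{"api": "apply_moves", "payload": {
  "targets": [
    {"claw": 0, "dx": 0, "dy": 0, "dz": 10, "spin": 0},
    {"claw": 0, "dx": 0, "dy": 0, "dz": 10, "spin": 0},
    {"claw": 0, "dx": 0, "dy": 0, "dz": 10, "spin": 0},
    {"claw": 0, "dx": 0, "dy": 0, "dz": 10, "spin": 0},
    {"claw": 0, "dx": 0, "dy": 0, "dz": 10, "spin": 0}
  ]
}}

```text
time_s: 39.85
tcp_pos: [0.4559, -0.1049, 0.2113]
tool_rot: [[-0.259, 0.966, -0.003], [0.966, 0.259, -0.001], [-0.0, -0.003, -1.0]]
contact_force: [-8.7, -2.1, 12.8]
finger_gap: 0.0005
```

Request:
{"api": "apply_moves", "payload": {
  "targets": [
    {"claw": 0, "dx": 0, "dy": 0, "dz": 10, "spin": 0},
    {"claw": 0, "dx": 0, "dy": 0, "dz": 10, "spin": 0},
    {"claw": 0, "dx": 0, "dy": 0, "dz": 8, "spin": 0},
    {"claw": 0, "dx": 0, "dy": 0, "dz": 8, "spin": 0},
    {"claw": 0, "dx": 0, "dy": 0, "dz": 6, "spin": 0}
  ]
}}

```text
time_s: 40.35
tcp_pos: [0.4603, -0.1041, 0.1707]
tool_rot: [[-0.258, 0.966, 0.006], [0.966, 0.258, 0.001], [-0.001, 0.006, -1.0]]
contact_force: [4.3, 3.9, 13.6]
finger_gap: 0.0006
```

Request:
{"api": "apply_moves", "payload": {
  "targets": [
    {"claw": 0, "dx": 0, "dy": 0, "dz": 4, "spin": 0},
    {"claw": 0, "dx": 0, "dy": 0, "dz": 4, "spin": 0},
    {"claw": 0, "dx": 0, "dy": 0, "dz": 4, "spin": 0},
    {"claw": 0, "dx": 0, "dy": 0, "dz": 3, "spin": 0},
    {"claw": 0, "dx": 0, "dy": 0, "dz": 2, "spin": 0}
  ]
}}

```text
time_s: 40.85
tcp_pos: [0.4609, -0.1047, 0.1542]
tool_rot: [[-0.259, 0.966, 0.007], [0.966, 0.259, -0.001], [-0.002, 0.007, -1.0]]
contact_force: [2.9, 1.5, 14.4]
finger_gap: 0.0006
```

Request:
{"api": "apply_moves", "payload": {
  "targets": [
    {"claw": 0, "dx": 0, "dy": 0, "dz": 2, "spin": 0},
    {"claw": 0, "dx": 0, "dy": 0, "dz": 2, "spin": 0},
    {"claw": 0, "dx": 0, "dy": 0, "dz": 2, "spin": 0},
    {"claw": 0, "dx": 0, "dy": 0, "dz": 2, "spin": 0},
    {"claw": 0, "dx": 0, "dy": 0, "dz": 1, "spin": 0}
  ]
}}

```text
time_s: 41.35
tcp_pos: [0.4609, -0.1049, 0.1453]
tool_rot: [[-0.259, 0.966, 0.007], [0.966, 0.259, -0.001], [-0.003, 0.007, -1.0]]
contact_force: [3.5, 0.8, 13.7]
finger_gap: 0.0005
```

Request:
{"api": "apply_moves", "payload": {
  "targets": [
    {"claw": 0, "dx": 0, "dy": 0, "dz": 1, "spin": 0},
    {"claw": 0, "dx": 0, "dy": 0, "dz": 1, "spin": 0},
    {"claw": 0, "dx": 0, "dy": 0, "dz": 1, "spin": 0},
    {"claw": 0, "dx": 0, "dy": 0, "dz": 0, "spin": 0},
    {"claw": 0, "dx": 0, "dy": 0, "dz": 0, "spin": 0}
  ]
}}

```text
time_s: 41.85
tcp_pos: [0.4606, -0.1049, 0.1422]
tool_rot: [[-0.259, 0.966, 0.007], [0.966, 0.259, -0.001], [-0.003, 0.006, -1.0]]
contact_force: [3.0, -0.0, 13.0]
finger_gap: 0.0002
```

Request:
{"api": "apply_moves", "payload": {
  "targets": [
    {"claw": 0, "dx": 0, "dy": 0, "dz": 1, "spin": 0},
    {"claw": 0, "dx": 0, "dy": 0, "dz": 1, "spin": 0},
    {"claw": 0, "dx": 0, "dy": 0, "dz": 1, "spin": 0},
    {"claw": 0, "dx": 0, "dy": 0, "dz": 0, "spin": 0},
    {"claw": 0, "dx": 0, "dy": 0, "dz": 0, "spin": 0}
  ]
}}

```text
time_s: 42.35
tcp_pos: [0.461, -0.105, 0.1402]
tool_rot: [[-0.259, 0.966, 0.007], [0.966, 0.259, -0.001], [-0.003, 0.007, -1.0]]
contact_force: [-1.3, 1.3, 25.4]
finger_gap: 0.0004
```

Request:
{"api": "apply_moves", "payload": {
  "targets": [
    {"claw": 0, "dx": 0, "dy": 0, "dz": 1, "spin": 0},
    {"claw": 0, "dx": 0, "dy": 0, "dz": 0.5, "spin": 0},
    {"claw": 0, "dx": 0, "dy": 0, "dz": 0.5, "spin": 0},
    {"claw": 0, "dx": 0, "dy": 0, "dz": 0, "spin": 0},
    {"claw": 0, "dx": 0, "dy": 0, "dz": 0, "spin": 0}
  ]
}}

```text
time_s: 42.85
tcp_pos: [0.4611, -0.105, 0.1398]
tool_rot: [[-0.259, 0.966, 0.008], [0.966, 0.259, -0.001], [-0.003, 0.007, -1.0]]
contact_force: [-9.0, 2.6, 47.4]
finger_gap: 0.0004
```

Request:
{"api": "apply_moves", "payload": {
  "targets": [
    {"claw": 0, "dx": 0, "dy": 0, "dz": -3, "spin": 0},
    {"claw": 0, "dx": 0, "dy": 0, "dz": -6, "spin": 0},
    {"claw": 0, "dx": 0, "dy": 0, "dz": -8, "spin": 0},
    {"claw": 0, "dx": 0, "dy": 0, "dz": -10, "spin": 0},
    {"claw": 0, "dx": 0, "dy": 0, "dz": -10, "spin": 0}
  ]
}}

```text
time_s: 43.35
tcp_pos: [0.4565, -0.1043, 0.1728]
tool_rot: [[-0.259, 0.966, -0.002], [0.966, 0.259, 0.001], [0.001, -0.001, -1.0]]
contact_force: [-2.2, -0.1, 2.2]
finger_gap: 0.0004
```

Request:
{"api": "apply_moves", "payload": {
  "targets": [
    {"claw": 0, "dx": 0, "dy": 0, "dz": -10, "spin": 0},
    {"claw": 0, "dx": 0, "dy": 0, "dz": -10, "spin": 0},
    {"claw": 0, "dx": 0, "dy": 0, "dz": -10, "spin": 0},
    {"claw": 0, "dx": 0, "dy": 0, "dz": -10, "spin": 0},
    {"claw": 0, "dx": 0, "dy": 0, "dz": -10, "spin": 0}
  ]
}}

```text
time_s: 43.85
tcp_pos: [0.4576, -0.1044, 0.2235]
tool_rot: [[-0.259, 0.966, 0.001], [0.966, 0.259, 0.0], [-0.0, 0.001, -1.0]]
contact_force: [0.2, 0.1, 1.2]
finger_gap: 0.0002
```

Request:
{"api": "apply_moves", "payload": {
  "targets": [
    {"claw": 0, "dx": 0, "dy": 0, "dz": -12, "spin": 0},
    {"claw": 0, "dx": 0, "dy": 0, "dz": -12, "spin": 0},
    {"claw": 0, "dx": 0, "dy": 0, "dz": -12, "spin": 0},
    {"claw": 0, "dx": 0, "dy": 0, "dz": -12, "spin": 0},
    {"claw": 0, "dx": 0, "dy": 0, "dz": -12, "spin": 0}
  ]
}}

```text
time_s: 44.35
tcp_pos: [0.4573, -0.1044, 0.2835]
tool_rot: [[-0.259, 0.966, 0.0], [0.966, 0.259, -0.0], [-0.0, 0.0, -1.0]]
contact_force: [0.6, -0.3, 0.4]
finger_gap: 0.0002
```

Request:
{"api": "apply_moves", "payload": {
  "targets": [
    {"claw": 0, "dx": 0, "dy": 0, "dz": -10, "spin": 0},
    {"claw": 0, "dx": 0, "dy": 0, "dz": -10, "spin": 0},
    {"claw": 0, "dx": 0, "dy": 0, "dz": -10, "spin": 0},
    {"claw": 0, "dx": 0, "dy": 0, "dz": -15, "spin": 0},
    {"claw": 0, "dx": 0, "dy": 0, "dz": -20, "spin": 0}
  ]
}}

```text
time_s: 44.85
tcp_pos: [0.4565, -0.1044, 0.3476]
tool_rot: [[-0.259, 0.966, -0.002], [0.966, 0.259, 0.0], [0.001, -0.002, -1.0]]
contact_force: [0.2, 0.2, -0.5]
finger_gap: 0.0001
```

Request:
{"api": "apply_moves", "payload": {
  "targets": [
    {"claw": 0, "dx": 0, "dy": 0, "dz": -25, "spin": 0},
    {"claw": 0, "dx": 0, "dy": 0, "dz": -25, "spin": 0},
    {"claw": 0, "dx": 0, "dy": 0, "dz": -15, "spin": 0},
    {"claw": 0, "dx": 0, "dy": 0, "dz": 0, "spin": 0},
    {"claw": 0, "dx": 0, "dy": 0, "dz": 0, "spin": 0}
  ]
}}

```text
time_s: 45.35
tcp_pos: [0.457, -0.1044, 0.412]
tool_rot: [[-0.259, 0.966, -0.001], [0.966, 0.259, 0.0], [0.0, -0.001, -1.0]]
contact_force: [-0.4, -0.8, -0.1]
finger_gap: 0.0004
```

```bash
python3 -c "
from look import *
p,R=st()
print(R.T@np.array([.24-p[0],-.45-p[1],0])*1000)
look('s22','scene',80,120,360,200,2.2)
look('t22','top',150,110,270,160,2.9)
"
```

```text
t 45.35 tcp [ 0.457  -0.1044  0.412 ] az_y 15.02 tilt [ 3.e-04 -6.e-04 -1.e+00] F [-0.4 -0.8 -0.1] gap 0.42 j [-0.23 -0.04  1.67 -0.    1.51 -0.49]
[-2.77532189e+02 -2.99121244e+02  9.72042909e-02]
```

View pics/s22.png

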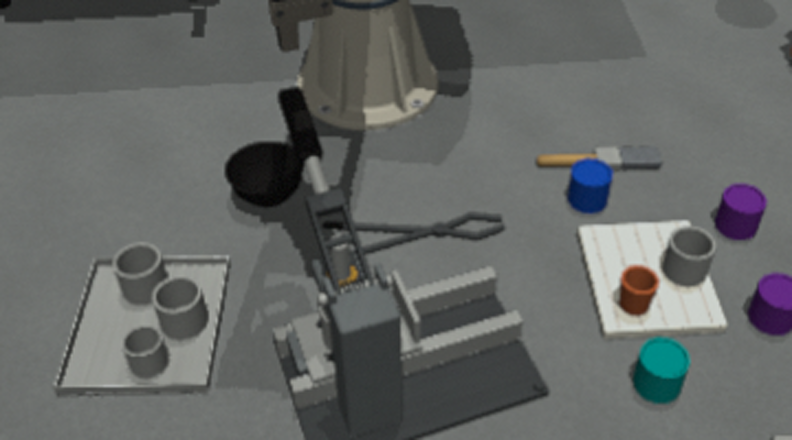

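Request:
{"api": "apply_moves", "payload": {
  "targets": [
    {"claw": 0, "dx": -10, "dy": -10, "dz": 0, "spin": 0},
    {"claw": 0, "dx": -20, "dy": -20, "dz": 0, "spin": 0},
    {"claw": 0, "dx": -25, "dy": -25, "dz": 0, "spin": 0},
    {"claw": 0, "dx": -25, "dy": -25, "dz": 0, "spin": 0},
    {"claw": 0, "dx": -25, "dy": -25, "dz": 0, "spin": 0}
  ]
}}

```text
time_s: 45.95
tcp_pos: [0.3814, -0.2345, 0.4119]
tool_rot: [[-0.259, 0.966, -0.001], [0.966, 0.259, 0.0], [0.001, -0.001, -1.0]]
contact_force: [-0.1, 0.1, -0.3]
finger_gap: 0.0005
```

Request:
{"api": "apply_moves", "payload": {
  "targets": [
    {"claw": 0, "dx": -25, "dy": -25, "dz": 0, "spin": 0},
    {"claw": 0, "dx": -25, "dy": -25, "dz": 0, "spin": 0},
    {"claw": 0, "dx": -25, "dy": -25, "dz": 0, "spin": 0},
    {"claw": 0, "dx": -25, "dy": -25, "dz": 0, "spin": 0},
    {"claw": 0, "dx": -25, "dy": -25, "dz": 0, "spin": 0}
  ]
}}

```text
time_s: 46.45
tcp_pos: [0.2927, -0.3875, 0.4119]
tool_rot: [[-0.259, 0.966, -0.001], [0.966, 0.259, 0.001], [0.001, -0.001, -1.0]]
contact_force: [-0.2, 0.3, -0.1]
finger_gap: 0.0004
```

Request:
{"api": "apply_moves", "payload": {
  "targets": [
    {"claw": 0, "dx": -20, "dy": -25, "dz": 0, "spin": 0},
    {"claw": 0, "dx": -15, "dy": -20, "dz": 0, "spin": 0},
    {"claw": 0, "dx": -5, "dy": -10, "dz": 0, "spin": 0},
    {"claw": 0, "dx": 0, "dy": 0, "dz": 0, "spin": 0},
    {"claw": 0, "dx": 0, "dy": 0, "dz": 0, "spin": 0}
  ]
}}

```text
time_s: 46.95
tcp_pos: [0.252, -0.4385, 0.4122]
tool_rot: [[-0.259, 0.966, 0.0], [0.966, 0.259, 0.001], [0.001, 0.0, -1.0]]
contact_force: [-0.5, 0.8, -0.1]
finger_gap: 0.0004
```

```bash
python3 -c "
from look import *
p,R=st()
y=np.radians(15);O=np.array([.5993,-.0662]);px=np.array([np.cos(y),np.sin(y)]);py=np.array([-px[1],px[0]])
g=[(*(O-.1428*px),.306,.004),(*(O+.084*py),.084,.004),(.5025,-.2855,.063,.032)]
look('s23','scene',90,130,270,190,2.9,g)
look('t23','top',150,110,270,160,2.9,g)
look('t23z','top',270,120,90,100,7)
"
```

```text
t 46.95 tcp [ 0.252  -0.4385  0.4122] az_y 15.0 tilt [ 8.e-04  2.e-04 -1.e+00] F [-0.5  0.8 -0.1] gap 0.42 j [-1.05  0.03  1.61  0.    1.51 -1.31]
```

View pics/s23.png

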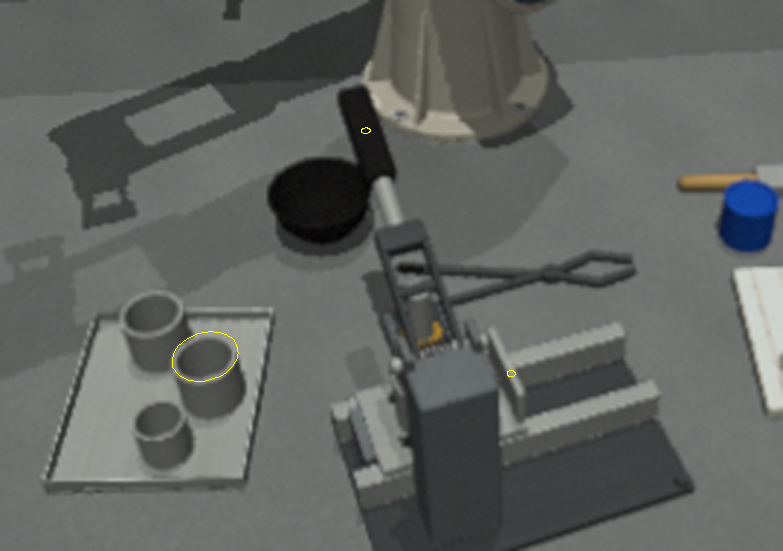

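View pics/t23.png

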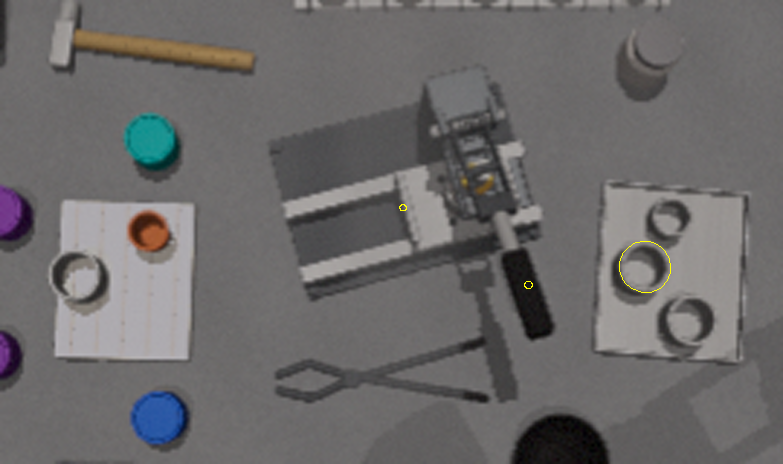

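View pics/t23z.png

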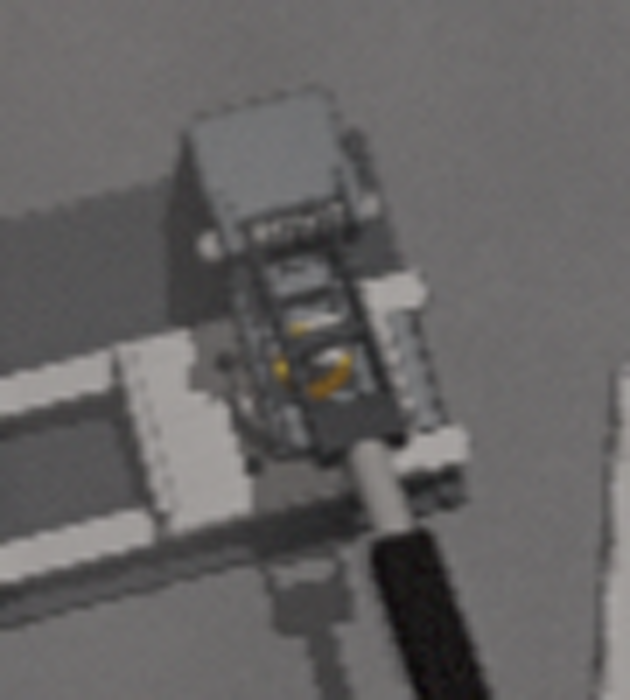

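```bash
python3 -c "
from bench import bot
print(bot.close_job()); print(bot.sense()['time_s'])"
```

```text
the job is handed in; nothing more can be done
None
the job is handed in; nothing more can be done
```

The job is handed in, at about 47 s on the robot's clock.

**What I did**
- **Empty ring:** I took it off the shuttle and stood it on the tray floor, about 20 mm clear of the other two rings by measurement.
- **Filled ring:** I picked up the pale-topped ring from the slab, leaving the open ring and the coloured ones. It sat between the dowels with its underside at seat height.
- **Shuttle:** I pushed it home until the force rose to about 15 N. The tool stopped within about 0.5 mm of the expected end point.
- **Lever:** I pushed it down to its stop and let it rise with the fingers. The force ran at about 13–14 N, then rose to 25 N and 47 N with almost no further travel. The fingers stopped at 140 mm, against 141 mm calculated.

**Last checks**
- **Press:** the pictures show the lever back up at its starting place and the shuttle tab at the home position.
- **Things to leave alone:** the tray rings, tongs, crucible and slab ring showed no visible shift.

**What did not agree, or was not checked**
- **Grip readings:** the first grip on each ring read about 62.6 mm, not 64 mm. The second grip, turned 90°, read about 64.5–65 mm. I could not explain the difference, but both rings seated well.
- **Heights:** camera heights came out about 5–7 mm low. I used the contact heights instead.
- **Peak force:** the stop force of 47 N was on the fingertips, above the 40 N limit stated for the arm and gripper body. I took that limit not to apply to the fingers.
- **Mould:** it cannot be seen under the press. That it came out rests on the force and travel of the stroke.

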